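# Tare the tea scale with the cups on and reset the brew timer

### The arm

A 6-joint arm with a two-finger parallel gripper is mounted at the origin on the work surface. World frame = base frame: x ahead of the robot, y to its left, z up, the work surface at z = 0. Lengths are in m, angles in degrees, forces in N, time in s.
With the tool pointing down it reaches from about 0.375 to 0.9 m from the base axis. Payload 3.1 kg.
Tool frame: the origin (TCP) lies at the very end of the fingers, on their centre line; the grasp point (between the pads) lies grip_point_offset behind it (grip_point_offset is the distance from the TCP to the grasp point, in m); z points along the fingers, y is the line along which they close (so a half turn about z gives the same grasp; the last joint's range is limited). The gripper opens to 87 mm and grips with 3 to 60 N. Pads are 19 mm wide; open, the fingers measure 117 mm over their backs; the gripper's body (75 mm by 190 mm) begins 51 mm behind the grasp point.
Start: joints at [54.116, 30.224, 82.088, -0, 67.689, -10.227], TCP at [0.271, 0.563, 0.223] pointing down, gripper open.
Joint ranges: [-176.69, 176.69], [-43.24, 126.21], [12.49, 139.97], [-82, 262], [0, 151.66], [-163.58, 163.58]. Speed limits (degrees/s): [159.86, 159.86, 180, 180, 180, 180].

### API

Orientations are given as a 3x3 rotation matrix whose columns are the frame's x, y, z axes.
In Python, from rig import * gives the robot as it stands.
- The arm moves only by the tool move_arm, never from a script. Its argument "increments" is a list of rows, each a list of 3 entries, a list of its own where there are three numbers: the shift along the tool's x, y, z in units of 30 mm (1.0 is 30 mm), then the turn, a rotation vector about the tool's x, y, z in units of 120 degrees (1.0 is 120 degrees), then the closure, from 0 (fully open) to 1 (shut). A call has 1 to 20 rows; each row shifts and turns the commanded pose from where the row before left it, along the tool's axes as they then stand; what a row does not reach is not made up. A row lasts 1/12 s, in which the tool goes at most 41.7 mm and 7.16 degrees, less where a joint would pass 70% of its speed; a pose out of reach is approached as far as the arm can. A call with a number of a shift or a turn outside -1 to 1 is refused whole. A call with a gripper value outside its range is refused whole. The fingers move at their own pace and stop on an object; the grip force is fixed at half the most. Time passes only in rows, so rows that do not move let the fingers close. It gives the time, the measured TCP pose, the force, the opening and the grip force at its end, in the units of the state.
- read_state(): the state, without advancing time (a new reading comes with each control period).
- capture(name): name is "side" or "top"; returns a dict with "img" (420x560x3 uint8, red, green, blue), "mtx" (3x3 intrinsics, pixels), "distortion" ([k1, k2, p1, p2, k3] as OpenCV has them; the pictures are not rectified), "eye" and "rotation" of the camera in the world. Camera axes: x right, y down, z forward; pixel columns grow to the right and rows downward; lengths in m; the calibration is good to about 2 mm. A picture is of the moment at which its call begins. There is no depth.
- hand_in(): hands the job in; it is judged then, once.
Trained networks look in a picture, given as the dict that the camera call returned (one of the last four; its "shot" number tells which), for a name from the list of things; names that differ only in an ending like _2 or _b are one class to them, and where a whole thing is asked for, a point or a joint stands for the part that bears it (a point fixed in the world has none). Each returns a list of dicts, best first, with "confidence" (0 to 1); they miss things now and then, are a little off and sometimes report something else, mostly with a low value. They report only what shows in the picture. A call takes as long as a camera call.
- search_frame(picture, label): "extent" ([left, top, right, bottom] as shares, 0 to 1, of the picture: columns of its width, rows of its height, round what is visible of it).
- pinpoint(picture, label): "xy" ([column, row] as shares, 0 to 1, of the picture: columns of its width, rows of its height: a listed point, or the origin of a listed thing).
The state is a dict: "time_s": time; "joint_positions": joint angles; "qvel": joint speeds; "tau": joint torques, N m; "position": TCP position; "tcp_rot": TCP orientation; "force": force on the tool from outside, world axes, zero at the start; "moment": the same for the moment, N m; "opening": opening from 0.0 (shut) to 1.0 (fully open); "grasp_force": force on a finger pad.
Only numpy, scipy, OpenCV 4.12 (cv2) and the standard library are available. Lean on these libraries where they do the work, as an engineer would, in place of code of your own. Each camera call takes 0.05 s, during which the arm holds its last target. There are 200 camera calls.

### The job

Get the tea scale ready for the next brewing: set every celadon cup from the oak tray gently upright on the scale's steel pan, standing flat inside the pan's lip, and turn the brew timer's knob back to its zero stop. Once the cups are on and the timer is at zero, take the stylus from its stand, press the recessed tare button fully down with the stylus tip (not with the fingers) and hold it down for two seconds, then put the stylus back fully into its stand. Leave everything else where it is, with all the cups still on the pan and the timer at zero at the end.

Things in the scene. Friction and masses are not known exactly. Their poses are not given: they have to be found in the camera images.
- cup1_mid (a point): Celadon tea cup 1 of up to four alike (some may be absent): round, open at the top, 56 mm outside diameter over most of its height, foot 46 mm across, 50 mm high, wall 4 mm, 90 g. The point is its centre, 25 mm above its underside; z is up through the mouth. It starts upright on the floor of the tray
- cup2_mid (a point): Celadon tea cup 2 of up to four alike (some may be absent): round, open at the top, 56 mm outside diameter over most of its height, foot 46 mm across, 50 mm high, wall 4 mm, 90 g. The point is its centre, 25 mm above its underside; z is up through the mouth. It starts upright on the floor of the tray
- cup3_mid (a point): Celadon tea cup 3 of up to four alike (some may be absent): round, open at the top, 56 mm outside diameter over most of its height, foot 46 mm across, 50 mm high, wall 4 mm, 90 g. The point is its centre, 25 mm above its underside; z is up through the mouth. It starts upright on the floor of the tray
- cup4_mid (a point): Celadon tea cup 4 of up to four alike (some may be absent): round, open at the top, 56 mm outside diameter over most of its height, foot 46 mm across, 50 mm high, wall 4 mm, 90 g. The point is its centre, 25 mm above its underside; z is up through the mouth. It starts upright on the floor of the tray
- tray: Shallow oak tray, drawn out and fixed, 250 x 250 mm, floor 5 to 6 mm thick, rim 12 mm high and 6 mm thick. Origin: centre of its underside, on the table
- scale: Tea scale, fixed: black housing 230 mm along its x, 300 mm along its y, 30 mm high. Origin: centre of the underside. The steel pan covers its far (+x) part, the key strip with a dark display is the near (-x) 70 mm; the tare button is sunk in the strip, 80 mm to -x and 50 mm to +y of the origin
- pan_centre (a point): Centre of the flat steel pan's top face, 36 mm above the table; the pan's flat floor is 160 mm along x and 290 mm along y, axes as the scale's, inside a steel lip 5 mm thick and 8 mm high
- button_mouth (a point): Centre of the mouth of the round recess (16 mm across) of the tare button, level with the key strip, 30 mm above the table. The button's face, 14 mm across, lies 8 mm below this point when out, 13 mm when fully down
- tare_button (a joint): Tare button travel in m: 0 out, 0.005 fully down. It springs back; 1 N starts it, about 4.6 N holds it fully down
- timer: Brew timer, fixed: oak block 80 x 80 x 55 mm with an index-marked dial and a black knob on top. Origin: centre of the underside
- timer_knob_grip (a point): Point on the knob's vertical axis at the height to grip it. It is 92 mm above the table. The bar grip on the knob is 42 mm long, 14 mm wide and stands 30 mm proud of the disc under it, 7 mm above this point and 23 mm below; take it across its 14 mm width. It turns with very little friction
- timer_knob (a joint): Knob angle in rad: 0 is the zero stop (the bar then lies along the timer's x axis), growing clockwise seen from above, so at value q the bar lies at the timer's yaw minus q. Turn it counter-clockwise to return it. It stays where it is left
- stand: Stylus stand, fixed: oak block 50 x 50 mm on a 70 mm base, 75 mm high, with an upright round hole 16 mm across, mouth chamfered 3 mm, open down to 4 mm above the table. Origin: centre of the underside
- stand_mouth (a point): Centre of the hole's mouth on top of the stand, 75 mm above the table
- stylus_grip (a point): Centre of the round bamboo grip (16 mm across, 42 mm long) of the stylus, 95 mm above its tip; z points from the tip up along the stylus. Below the grip is a brass collar (26 mm across, 4 mm thick) whose underside is 70 mm above the tip and rests on the stand's top; below that a brass shaft 9 mm across, narrowing over the last 12 mm to a flat 6 mm tip. A 23 mm wide, 6 mm high head is above the grip; 122 mm long overall, 45 g. It starts upright in the stand
- stylus_tip (a point): Tip of the stylus, on its axis
- tea_pet: Bystander, loose, to be left alone: a 40 mm high terracotta frog figure between the timer and the stylus stand. Origin: centre of its underside
- jar: Bystander, loose, to be left alone: glass jar with cork lid, 64 mm wide, 95 mm high, at the far edge. Origin: centre of its underside
- bowl: Bystander, loose, to be left alone: celadon bowl, 116 mm wide, 60 mm high, far edge. Origin: centre of its underside
- pitcher: Bystander, loose, to be left alone: white ceramic mug-shaped pitcher with a handle, 84 mm wide, 85 mm high, far edge. Origin: centre of its underside
- tongs: Bystander, loose, to be left alone: bamboo tongs, 150 mm long, lying on the left of the tray. Origin: centre of its underside
- scoop: Bystander, loose, to be left alone: tea scoop, 150 mm long, lying on the right of the stylus stand. Origin: centre of its underside

How it is judged (in metres and radians):
On the way, in this order (a step that is already met when the one before it is completed fails the run):
1. every cup present stands upright on the pan, let go, and the timer is at its zero stop (x of cup1_mid in the frame of pan_centre between -0.062 and 0.062 m and y of cup1_mid in the frame of pan_centre between -0.128 and 0.128 m and z of cup1_mid in the frame of pan_centre between 0.018 and 0.032 m and angle between each of cup1_mid, cup2_mid, cup3_mid, cup4_mid's own z axis and vertical below 0.15 rad and x of cup2_mid in the frame of pan_centre between -0.062 and 0.062 m and y of cup2_mid in the frame of pan_centre between -0.128 and 0.128 m and z of cup2_mid in the frame of pan_centre between 0.018 and 0.032 m and x of cup3_mid in the frame of pan_centre between -0.062 and 0.062 m and y of cup3_mid in the frame of pan_centre between -0.128 and 0.128 m and z of cup3_mid in the frame of pan_centre between 0.018 and 0.032 m and x of cup4_mid in the frame of pan_centre between -0.062 and 0.062 m and y of cup4_mid in the frame of pan_centre between -0.128 and 0.128 m and z of cup4_mid in the frame of pan_centre between 0.018 and 0.032 m and contact force between the fingers and cup1 below 0.1 N and contact force between the fingers and cup2 below 0.1 N and contact force between the fingers and cup3 below 0.1 N and contact force between the fingers and cup4 below 0.1 N and value of joint timer_knob below 0.09 rad), for 0.3 s.
2. the tare button is held fully down by the stylus for 1.5 s while the cups are on the pan and the timer is at zero (value of joint tare_button above 0.0038 m and contact force between stylus and tare_button above 0.5 N and x of cup1_mid in the frame of pan_centre between -0.062 and 0.062 m and y of cup1_mid in the frame of pan_centre between -0.128 and 0.128 m and z of cup1_mid in the frame of pan_centre between 0.018 and 0.032 m and angle between each of cup1_mid, cup2_mid, cup3_mid, cup4_mid's own z axis and vertical below 0.15 rad and x of cup2_mid in the frame of pan_centre between -0.062 and 0.062 m and y of cup2_mid in the frame of pan_centre between -0.128 and 0.128 m and z of cup2_mid in the frame of pan_centre between 0.018 and 0.032 m and x of cup3_mid in the frame of pan_centre between -0.062 and 0.062 m and y of cup3_mid in the frame of pan_centre between -0.128 and 0.128 m and z of cup3_mid in the frame of pan_centre between 0.018 and 0.032 m and x of cup4_mid in the frame of pan_centre between -0.062 and 0.062 m and y of cup4_mid in the frame of pan_centre between -0.128 and 0.128 m and z of cup4_mid in the frame of pan_centre between 0.018 and 0.032 m and value of joint timer_knob below 0.09 rad), for 1.5 s.
At the end, for the whole second after the job is handed in: All cups present at rest, upright (0.15 rad) on the pan, centres within 62 mm (x) and 128 mm (y) of its centre; knob within 0.09 rad of zero; stylus upright (0.15 rad) in the stand, collar within 6 mm of its top, tip within 9 mm of the hole's axis; button out (under 2 mm) (x of cup1_mid in the frame of pan_centre between -0.062 and 0.062 m and y of cup1_mid in the frame of pan_centre between -0.128 and 0.128 m and z of cup1_mid in the frame of pan_centre between 0.018 and 0.032 m and angle between each of cup1_mid, cup2_mid, cup3_mid, cup4_mid, stylus_grip's own z axis and vertical below 0.15 rad and x of cup2_mid in the frame of pan_centre between -0.062 and 0.062 m and y of cup2_mid in the frame of pan_centre between -0.128 and 0.128 m and z of cup2_mid in the frame of pan_centre between 0.018 and 0.032 m and x of cup3_mid in the frame of pan_centre between -0.062 and 0.062 m and y of cup3_mid in the frame of pan_centre between -0.128 and 0.128 m and z of cup3_mid in the frame of pan_centre between 0.018 and 0.032 m and x of cup4_mid in the frame of pan_centre between -0.062 and 0.062 m and y of cup4_mid in the frame of pan_centre between -0.128 and 0.128 m and z of cup4_mid in the frame of pan_centre between 0.018 and 0.032 m and value of joint timer_knob below 0.09 rad and horizontal distance between stylus_tip and stand_mouth below 0.009 m and z of stylus_tip in the frame of stand_mouth below -0.064 m and linear speed of each of cup1, cup2, cup3, cup4, stylus below 0.02 m/s and value of joint tare_button below 0.002 m); the robot touches nothing.
It fails at once if a bystander is moved more than 30 mm or tipped over (distance of any of tea_pet, jar, bowl, pitcher, tongs, scoop from where it was at the start of the episode above 0.03 m or angle between any of tea_pet, jar, bowl, pitcher, tongs, scoop's own z axis and vertical above 0.6 rad).
It fails at once if the fingers press the tare button themselves (contact force between the fingers and tare_button above 0.5 N).
It fails at once if a cup is banged down on the scale (over 50 N) (contact force between any of cup1, cup2, cup3, cup4 and scale above 50 N).
Of cup1, cup2, cup3, cup4 only 2 to 4 are there at a start; the rules pass over those that are not, and their reading is None.
At some moment in a run one of cup1, cup2, cup3, cup4 may be knocked a few centimetres aside while the robot is not near it.
It also fails if it takes over 210 s, if anything falls off the work surface, if the arm or the gripper's body presses on something with over 40 N, if the wrist force passes 120 N, or if a joint passes its speed limit or range.

## Working session

There is one attempt and no reset: what is moved stays moved. The work goes in short steps, Python scripts to look and compute and a tool call to move; the robot and the scene stay as the last step left them, time stands still between calls to the robot, and variables do not carry over. Pictures are saved under pics/ and viewed, at most 14 in all, crops included, and the job is handed in when it is done.

Besides the shell and the picture viewer there is one more tool, called after ">>>" as name(argument=value, ...) on one line, values as JSON. move_arm: Moves the arm, as the interface text tells. Its arguments: {"type":"object","properties":{"increments":{"type":"array"}},"required":["increments"]}

```bash
mkdir -p pics; ls
cat > h.py <<'E'
from rig import *
import numpy as np, cv2
def ray(c,xy):
    h,w=c["img"].shape[:2]
    p=np.array([[[xy[0]*w,xy[1]*h]]],float)
    u=cv2.undistortPoints(p,np.array(c["mtx"],float),np.array(c["distortion"],float))[0,0]
    d=np.array(c["rotation"])@np.array([u[0],u[1],1.]); return np.array(c["eye"],float),d
def atz(c,xy,z):
    e,d=ray(c,xy); return e+d*(z-e[2])/d[2]
def save(c,n): cv2.imwrite(f"pics/{n}.png",c["img"][:,:,::-1])
Z=dict(cup1_mid=.031,scale=0,pan_centre=.036,button_mouth=.030,timer=0,timer_knob_grip=.092,stand_mouth=.075,stylus_grip=.1,tray=0,tea_pet=0,jar=0,bowl=0,pitcher=0,tongs=0,scoop=0)
def find(c,names,conf=.3):
    for n in names:
        for r in pinpoint(c,n):
            if r["confidence"]>conf: print(n,round(r["confidence"],2),np.round(np.array(r["xy"])*[560,420],1),np.round(atz(c,r["xy"],Z[n]),4))
E
python3 - <<'E'
from h import *
for n in("top","side"):
    c=capture(n); save(c,n+"0"); print(n,np.round(c["eye"],3),np.round(c["rotation"],2).tolist(),c["mtx"][0][0])
    find(c,Z)
s=read_state(); print(s); import rig; print([k for k in dir(rig) if k[0]!='_'])
E
```

```text
pics
top [ 0.369 -0.003  1.367] [[0.03, -0.98, 0.19], [-1.0, -0.03, -0.02], [0.02, -0.19, -0.98]] 500.4616565548129
cup1_mid 0.56 [183.5 250.1] [0.4844 0.2369 0.031 ]
scale 0.81 [307.8 240.4] [ 0.524  -0.0975  0.    ]
pan_centre 0.58 [309.5 226.6] [ 0.5574 -0.0991  0.036 ]
button_mouth 0.93 [286.7 267.6] [ 0.4464 -0.0407  0.03  ]
timer 0.92 [390.3 274.2] [ 0.436  -0.3271  0.    ]
timer 0.46 [349.1 149.6] [ 0.7875 -0.2119  0.    ]
timer_knob_grip 0.57 [396.1 271.1] [ 0.4397 -0.3205  0.092 ]
stand_mouth 0.88 [406.2 207.9] [ 0.6089 -0.3543  0.075 ]
stylus_grip 0.43 [409. 204.] [ 0.6149 -0.3552  0.1   ]
tray 0.68 [168.8 234.8] [0.5279 0.286  0.    ]
tray 0.64 [396.2 271.3] [ 0.4442 -0.3437  0.    ]
tea_pet 0.43 [394.8 247.5] [ 0.5101 -0.3402  0.    ]
jar 0.66 [280.6 145.5] [ 0.793  -0.0157  0.    ]
bowl 0.72 [229.4 142.7] [0.7968 0.1305 0.    ]
bowl 0.54 [350.2 149.2] [ 0.7889 -0.2151  0.    ]
bowl 0.31 [147.  251.1] [0.4806 0.3441 0.    ]
pitcher 0.84 [281.3 144.9] [ 0.7948 -0.0176  0.    ]
tongs 0.67 [230.1 144.1] [0.7927 0.1282 0.    ]
tongs 0.65 [ 86.2 239.1] [0.5072 0.5211 0.    ]
t
[... 1623 characters left out ...]
7607069,  0.05070138,  0.10901758,
       -0.12196171]), 'tau': array([-1.26746567e-03, -4.39999151e+01, -1.76978284e+01,  6.32597040e-02,
        5.03837038e-02, -1.54659654e-05]), 'position': array([0.2705382 , 0.56339697, 0.2225607 ]), 'tcp_rot': array([[-9.01423019e-01,  4.32939420e-01, -1.83294411e-05],
       [ 4.32939420e-01,  9.01423019e-01,  2.01845454e-05],
       [ 2.52612655e-05,  1.02592762e-05, -1.00000000e+00]]), 'force': array([-0.61632799,  0.15069537,  0.5375529 ]), 'moment': array([ 0.0006148 , -0.04084632, -0.04126804]), 'grasp_force': 0.0, 'opening': 1.0016653855788102}
['PlanningError', 'capture', 'grip_point_offset', 'hand_in', 'pinpoint', 'read_state', 'search_frame']
```

View pics/top0.png

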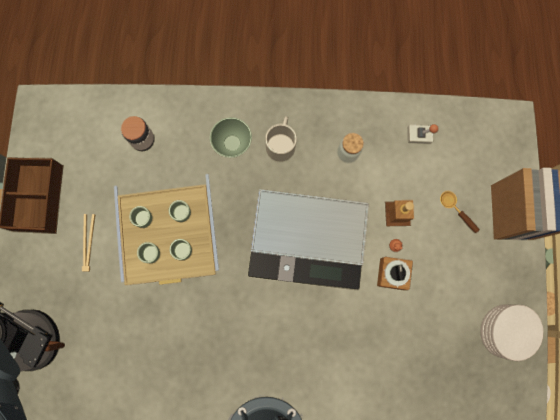

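View pics/side0.png

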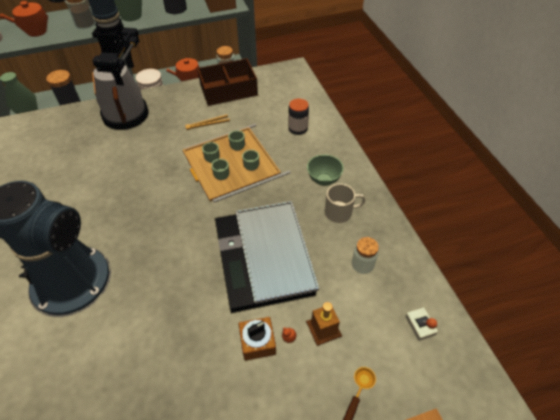

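Run:
```python
from h import *
a=cv2.imread("pics/top0.png")
A=cv2.resize(a[195:270,120:205],None,fx=4.5,fy=4.5,interpolation=cv2.INTER_CUBIC)
B=cv2.resize(a[250:295,375:420],None,fx=8,fy=8,interpolation=cv2.INTER_CUBIC)
C=cv2.resize(a[185:295,243:375],None,fx=2.2,fy=2.2,interpolation=cv2.INTER_CUBIC)
o=np.zeros((600,760,3),np.uint8)
o[:A.shape[0],:A.shape[1]]=A; o[:B.shape[0],390:390+B.shape[1]]=B[:, :370]; o[361:361+C.shape[0],:C.shape[1]]=C[:239]
cv2.imwrite("pics/z1.png",o)
```

```text
(no output)
```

View pics/z1.png

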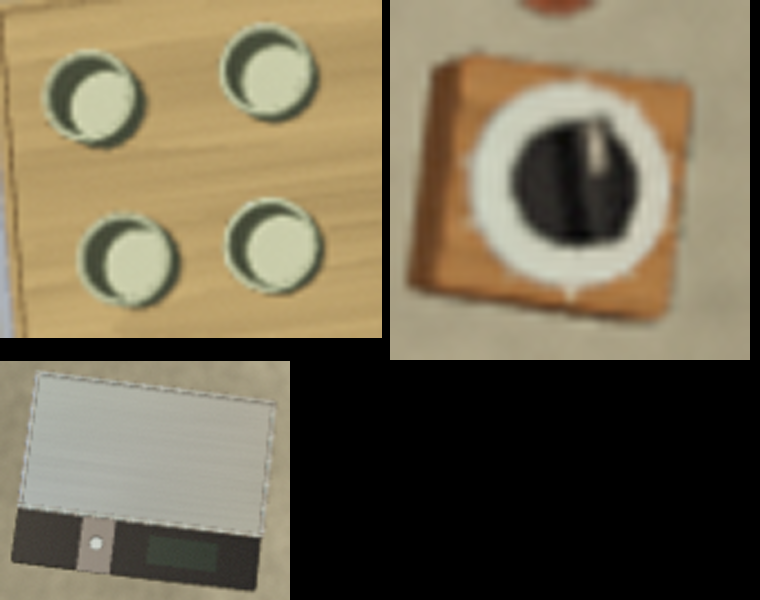

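Run:
```python
from h import *
c=capture("top"); s=capture("side"); save(s,"side1")
def P(px,z,cc=c): return atz(cc,np.array(px)/[560,420],z)[:2]
print("off",grip_point_offset)
for p in [(140.7,216.8),(179.3,211.2),(148.4,252.8),(180.7,249.7)]: print("cup",P(p,.056).round(4))
L=[P(p,.044) for p in [(260.3,190.5),(368.5,203.6),(362.1,264.1),(252.1,251.8)]]
print("pan",np.round(L,4).tolist(),np.mean(L,0).round(4))
d=lambda a,b:np.degrees(np.arctan2(*(b-a)[::-1])).round(2)
print("yaw x",d(L[3],L[0]),d(L[2],L[1]),"y",d(L[1],L[0])-90,d(L[2],L[3])-90, [np.linalg.norm(L[i]-L[i-1]).round(4) for i in range(4)])
print("btn",P((286.6,267.7),.03))
T=[P(p,.055) for p in [(384.4,256.9),(412.5,260.6),(408.8,290),(380.6,285.6)]]
print("timer",np.round(T,4).tolist(),np.mean(T,0).round(4),d(T[3],T[0]),d(T[2],T[1]),d(T[1],T[0])-90,d(T[2],T[3])-90)
a=P((375+(592-390)/8,250+125/8),.099);b=P((375+(600-390)/8,250+172/8),.099);print("mark",a,b,d(b,a))
for n in range(2):
  for r in search_frame((c,s)[n],"cup1_mid"):
    e=r["extent"]; print(round(r["confidence"],2),np.array(e)*[560,420,560,420])
im=s["img"][:,:,::-1]
o=np.zeros((420,760,3),np.uint8)
o[:400,:400]=cv2.resize(im[305:365,228:288],(400,400),interpolation=cv2.INTER_CUBIC)
o[:360,405:755]=cv2.resize(c["img"][185:230,385:430][:,:,::-1],(350,360),interpolation=cv2.INTER_CUBIC)
cv2.imwrite("pics/z2.png",o)
```

```text
off 0.0187
cup [0.5671 0.3535]
cup [0.5855 0.2499]
cup [0.4717 0.3258]
cup [0.483 0.24 ]
pan [[0.6508, 0.0362], [0.6235, -0.2581], [0.4594, -0.2404], [0.4846, 0.0523]] [ 0.5546 -0.1025]
yaw x -5.54 -6.16 y -5.299999999999997 -4.930000000000007 [np.float64(0.167), np.float64(0.2955), np.float64(0.1651), np.float64(0.2937)]
btn [ 0.4460528  -0.04035117]
timer [[0.4789, -0.2983], [0.4704, -0.3747], [0.3924, -0.3639], [0.4031, -0.2879]] [ 0.4362 -0.3312] -7.8 -7.9 -6.340000000000003 -7.969999999999999
mark [ 0.45356932 -0.32973563] [ 0.43857083 -0.3322455 ] 9.5
0.73 [170.576 237.51  192.92  261.492]
0.67 [391.72  239.904 401.912 253.302]
0.47 [247.8   188.412 368.816 290.304]
0.83 [210.392 160.02  229.6   176.988]
0.54 [212.8   202.02  319.312 313.908]
0.49 [319.984 303.282 334.824 320.88 ]
```

View pics/z2.png

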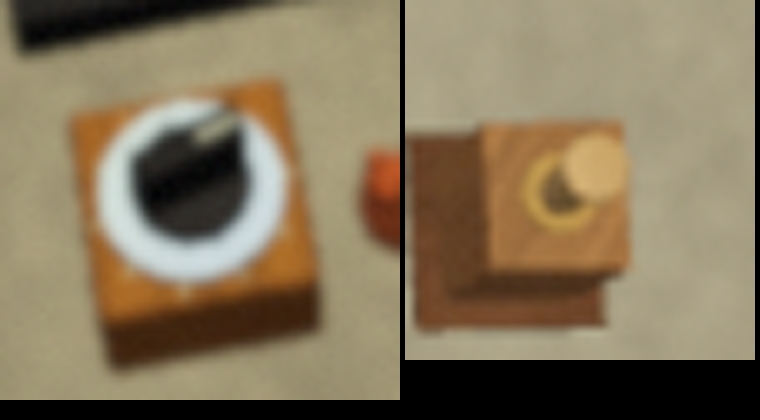

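>>> move_arm(increments=[[[0, 0, 0], [0, 0, 0.0582], 0], [[0, 0, 0], [0, 0, 0.0582], 0], [[0, 0, 0], [0, 0, 0.0582], 0], [[0, 0, 0], [0, 0, 0.0582], 0], [[0, 0, 0], [0, 0, 0.0582], 0], [[0, 0, 0], [0, 0, 0.0582], 0], [[0, 0, 0], [0, 0, 0.0582], 0], [[0, 0, 0], [0, 0, 0.0582], 0], [[0, 0, 0], [0, 0, 0.0582], 0], [[0, 0, 0], [0, 0, 0.0582], 0], [[-0.6, 0.9, 0], [0, 0, 0], 0], [[-0.6, 0.9, 0], [0, 0, 0], 0], [[-0.6, 0.9, 0], [0, 0, 0], 0], [[-0.6, 0.9, 0], [0, 0, 0], 0], [[-0.6, 0.9, 0], [0, 0, 0], 0], [[-0.6, 0.9, 0], [0, 0, 0], 0], [[-0.6, 0.9, 0], [0, 0, 0], 0], [[-0.6, 0.9, 0], [0, 0, 0], 0], [[-0.6, 0.9, 0], [0, 0, 0], 0], [[-0.6, 0.9, 0], [0, 0, 0], 0]])

```text
time_s: 3.47
position: [0.5232, 0.3572, 0.2226]
tcp_rot: [[0.096, 0.995, 0.0], [0.995, -0.096, 0.0], [0.0, 0.0, -1.0]]
force: [-0.4, 1.0, -0.2]
opening: 0.996
grasp_force: 0.0
```

```bash
cat > p.py <<'E'
# print increments (tool units) along a chain of world waypoints from the measured pose
from h import *
import sys
s=read_state(); p=np.array(s["position"]); R=np.array(s["tcp_rot"])
print("at",p.round(4),"yang",np.degrees(np.arctan2(R[1,1],R[0,1])).round(2),"t",round(s["time_s"],1),"j6",round(s["joint_positions"][5],1),"open",round(s["opening"],3))
for a in sys.argv[1:]:
    q=np.array([float(v) for v in a.split(",")]); print(a,(R.T@(q-p)/.03).round(2)); p=q
E
python3 p.py .567,.3535,.2 .567,.3535,.02 .567,.3535,.15 .546,-.2045,.15 .546,-.2045,.052 .546,-.2045,.13 .5855,.25,.13 .5855,.25,.02 .5855,.25,.15 .5527,-.135,.15 .5527,-.135,.052  .5527,-.135,.13 .4717,.3258,.13 .4717,.3258,.02 .4717,.3258,.15 .5594,-.065,.15
python3 - <<'E'
from h import *
s=capture("side")
P=lambda a,b,z:atz(s,np.array([228+a/6.667,305+b/6.667])/[560,420],z)[:2]
v=P(232,115,.099)-P(195,137,.099);print(np.degrees(np.arctan2(v[1],v[0])))
E
```

```text
at [0.5232 0.3572 0.2226] yang -5.5 t 3.5 j6 29.7 open 0.996
.567,.3535,.2 [0.02 1.46 0.75]
.567,.3535,.02 [-0. -0.  6.]
.567,.3535,.15 [ 0.    0.   -4.33]
.546,-.2045,.15 [-18.58   1.09  -0.  ]
.546,-.2045,.052 [-0.   -0.    3.27]
.546,-.2045,.13 [ 0.   0.  -2.6]
.5855,.25,.13 [15.21 -0.14  0.  ]
.5855,.25,.02 [-0.   -0.    3.67]
.5855,.25,.15 [ 0.    0.   -4.33]
.5527,-.135,.15 [-12.88   0.14  -0.  ]
.5527,-.135,.052 [-0.   -0.    3.27]
.5527,-.135,.13 [ 0.   0.  -2.6]
.4717,.3258,.13 [15.03 -4.16  0.  ]
.4717,.3258,.02 [-0.   -0.    3.67]
.4717,.3258,.15 [ 0.    0.   -4.33]
.5594,-.065,.15 [-12.69   4.16  -0.  ]
14.343708938755055
```

>>> move_arm(increments=[[[0, 0.73, 0.375], [0, 0, 0], 0], [[0.02, 0.73, 0.375], [0, 0, 0], 0], [[0, 0, 0.65], [0, 0, 0], 0], [[0, 0, 0.65], [0, 0, 0], 0], [[0, 0, 0.65], [0, 0, 0], 0], [[0, 0, 0.65], [0, 0, 0], 0], [[0, 0, 0.65], [0, 0, 0], 0], [[0, 0, 0.65], [0, 0, 0], 0], [[0, 0, 0.65], [0, 0, 0], 0], [[0, 0, 0.65], [0, 0, 0], 0], [[0, 0, 0.3], [0, 0, 0], 0], [[0, 0, 0.3], [0, 0, 0], 0], [[0, 0, 0.2], [0, 0, 0], 0], [[0, 0, 0], [0, 0, 0], 0.5], [[0, 0, 0], [0, 0, 0], 0.5], [[0, 0, 0], [0, 0, 0], 0.5], [[0, 0, 0], [0, 0, 0], 0.5], [[0, 0, 0], [0, 0, 0], 0.5], [[0, 0, 0], [0, 0, 0], 0.5], [[0, 0, 0], [0, 0, 0], 0.5]])

```text
time_s: 5.18
position: [0.5669, 0.355, 0.021]
tcp_rot: [[0.096, 0.995, 0.003], [0.995, -0.096, 0.001], [0.001, 0.002, -1.0]]
force: [1.1, -1.2, 2.4]
opening: 0.611
grasp_force: 29.8
```

>>> move_arm(increments=[[[0, 0, -0.3], [0, 0, 0], 0.5], [[0, 0, -0.5], [0, 0, 0], 0.5], [[0, 0, -0.88], [0, 0, 0], 0.5], [[0, 0, -0.88], [0, 0, 0], 0.5], [[0, 0, -0.88], [0, 0, 0], 0.5], [[-0.4, 0, -0.86], [0, 0, 0], 0.5], [[-0.7, 0.08, 0], [0, 0, 0], 0.5], [[-0.9, 0.08, 0], [0, 0, 0], 0.5], [[-0.9, 0.08, 0], [0, 0, 0], 0.5], [[-0.9, 0.08, 0], [0, 0, 0], 0.5], [[-0.9, 0.08, 0], [0, 0, 0], 0.5], [[-0.9, 0.08, 0], [0, 0, 0], 0.5], [[-0.9, 0.08, 0], [0, 0, 0], 0.5], [[-0.9, 0.08, 0], [0, 0, 0], 0.5], [[-0.9, 0.08, 0], [0, 0, 0], 0.5], [[-0.9, 0.08, 0], [0, 0, 0], 0.5], [[-0.9, 0.08, 0], [0, 0, 0], 0.5], [[-0.9, 0.08, 0], [0, 0, 0], 0.5], [[-0.9, 0.08, 0], [0, 0, 0], 0.5], [[-0.9, 0.08, 0], [0, 0, 0], 0.5]])

```text
time_s: 6.85
position: [0.5617, -0.0317, 0.1494]
tcp_rot: [[0.096, 0.995, -0.001], [0.995, -0.096, 0.0], [0.0, -0.001, -1.0]]
force: [0.7, 0.4, -1.7]
opening: 0.605
grasp_force: 29.8
```

```bash
python3 p.py .546,-.2045,.15 .546,-.2045,.052
```

```text
at [ 0.5617 -0.0317  0.1494] yang -5.5 t 6.8 j6 -9.1 open 0.605
.546,-.2045,.15 [-5.78  0.03 -0.02]
.546,-.2045,.052 [-0.    0.    3.27]
```

>>> move_arm(increments=[[[-0.9, 0, 0], [0, 0, 0], 0.5], [[-0.9, 0, 0], [0, 0, 0], 0.5], [[-0.9, 0, 0], [0, 0, 0], 0.5], [[-0.9, 0, 0], [0, 0, 0], 0.5], [[-0.9, 0, 0], [0, 0, 0], 0.5], [[-0.8, 0.03, 0], [0, 0, 0], 0.5], [[-0.48, 0, 0], [0, 0, 0], 0.5], [[0, 0, 0.5], [0, 0, 0], 0.5], [[0, 0, 0.6], [0, 0, 0], 0.5], [[0, 0, 0.6], [0, 0, 0], 0.5], [[0, 0, 0.6], [0, 0, 0], 0.5], [[0, 0, 0.5], [0, 0, 0], 0.5], [[0, 0, 0.2], [0, 0, 0], 0.5], [[0, 0, 0.1], [0, 0, 0], 0.5], [[0, 0, 0.1], [0, 0, 0], 0.5], [[0, 0, 0], [0, 0, 0], 0.5], [[0, 0, 0.03], [0, 0, 0], 0.5], [[0, 0, 0.03], [0, 0, 0], 0.5], [[0, 0, 0.02], [0, 0, 0], 0.5], [[0, 0, 0], [0, 0, 0], 0.5]])

```text
time_s: 8.52
position: [0.5469, -0.2035, 0.051]
tcp_rot: [[0.096, 0.995, 0.001], [0.995, -0.096, -0.0], [-0.0, 0.001, -1.0]]
force: [-0.1, -0.4, -1.3]
opening: 0.608
grasp_force: 29.8
```

>>> move_arm(increments=[[[0, 0, 0.02], [0, 0, 0], 0.5], [[0, 0, 0.02], [0, 0, 0], 0.5], [[0, 0, 0], [0, 0, 0], 0.5]])

```text
time_s: 8.77
position: [0.5468, -0.2036, 0.0509]
tcp_rot: [[0.096, 0.995, 0.001], [0.995, -0.096, -0.001], [-0.0, 0.001, -1.0]]
force: [-2.1, 0.7, 7.5]
opening: 0.607
grasp_force: 29.9
```

>>> move_arm(increments=[[[0, 0, 0], [0, 0, 0], 0.1], [[0, 0, 0], [0, 0, 0], 0.1], [[0, 0, 0], [0, 0, 0], 0.1], [[0, 0, 0], [0, 0, 0], 0.1], [[0, 0, -0.4], [0, 0, 0], 0.1], [[0, 0, -0.8], [0, 0, 0], 0.1], [[0, 0, -0.8], [0, 0, 0], 0], [[0, 0, -0.7], [0, 0, 0], 0], [[0.9, 0, 0], [0, 0, 0], 0], [[1, 0, 0], [0, 0, 0], 0], [[1, 0, 0], [0, 0, 0], 0], [[1, 0, 0], [0, 0, 0], 0], [[1, 0, 0], [0, 0, 0], 0], [[1, 0, 0], [0, 0, 0], 0], [[1, 0, 0], [0, 0, 0], 0], [[1, 0, 0], [0, 0, 0], 0], [[1, 0, 0], [0, 0, 0], 0], [[1, 0, 0], [0, 0, 0], 0], [[1, 0, 0], [0, 0, 0], 0], [[1, 0, 0], [0, 0, 0], 0]])

```text
time_s: 10.43
position: [0.5809, 0.1535, 0.1313]
tcp_rot: [[0.096, 0.995, 0.001], [0.995, -0.096, -0.0], [0.0, 0.001, -1.0]]
force: [0.7, -1.2, 0.4]
opening: 1.002
grasp_force: 0.0
```

```bash
python3 p.py .5855,.25,.13 .5855,.25,.02
python3 - <<'E'
from h import *
c=capture("top"); a=c["img"][:,:,::-1]; cv2.imwrite("pics/t2.png",cv2.resize(a[180:300,110:420],None,fx=2.4,fy=2.4,interpolation=cv2.INTER_CUBIC))
E
```

```text
at [0.5809 0.1535 0.1313] yang -5.49 t 10.4 j6 9.6 open 1.002
.5855,.25,.13 [ 3.22 -0.16  0.04]
.5855,.25,.02 [-0.   -0.    3.67]
```

View pics/t2.png

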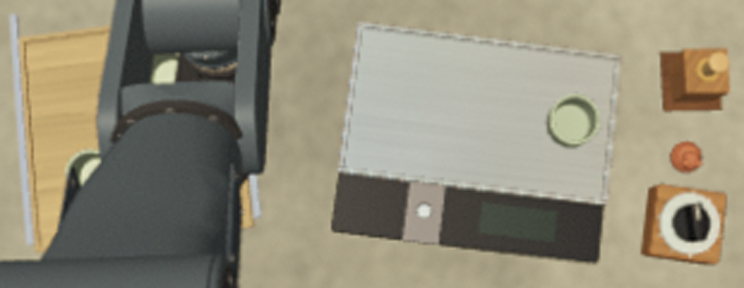

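>>> move_arm(increments=[[[0.9, 0, 0], [0, 0, 0], 0], [[0.9, -0.08, 0], [0, 0, 0], 0], [[0.8, -0.08, 0], [0, 0, 0], 0], [[0.62, 0, 0.04], [0, 0, 0], 0], [[0, 0, 0.6], [0, 0, 0], 0], [[0, 0, 0.65], [0, 0, 0], 0], [[0, 0, 0.65], [0, 0, 0], 0], [[0, 0, 0.65], [0, 0, 0], 0], [[0, 0, 0.6], [0, 0, 0], 0], [[0, 0, 0.32], [0, 0, 0], 0], [[0, 0, 0.2], [0, 0, 0], 0], [[0, 0, 0], [0, 0, 0], 0.5], [[0, 0, 0], [0, 0, 0], 0.5], [[0, 0, 0], [0, 0, 0], 0.5], [[0, 0, 0], [0, 0, 0], 0.5], [[0, 0, 0], [0, 0, 0], 0.5], [[0, 0, 0], [0, 0, 0], 0.5], [[0, 0, 0], [0, 0, 0], 0.5]])

```text
time_s: 11.98
position: [0.5866, 0.2488, 0.0201]
tcp_rot: [[0.096, 0.995, 0.003], [0.995, -0.096, 0.001], [0.001, 0.003, -1.0]]
force: [1.2, 0.7, 2.4]
opening: 0.607
grasp_force: 29.7
```

>>> move_arm(increments=[[[0, 0, -0.3], [0, 0, 0], 0.5], [[0, 0, -0.5], [0, 0, 0], 0.5], [[0, 0, -0.88], [0, 0, 0], 0.5], [[0, 0, -0.88], [0, 0, 0], 0.5], [[0, 0, -0.88], [0, 0, 0], 0.5], [[-0.4, 0, -0.86], [0, 0, 0], 0.5], [[-0.7, 0.01, 0], [0, 0, 0], 0.5], [[-0.95, 0.01, 0], [0, 0, 0], 0.5], [[-0.95, 0.01, 0], [0, 0, 0], 0.5], [[-0.95, 0.01, 0], [0, 0, 0], 0.5], [[-0.95, 0.01, 0], [0, 0, 0], 0.5], [[-0.95, 0.01, 0], [0, 0, 0], 0.5], [[-0.95, 0.01, 0], [0, 0, 0], 0.5], [[-0.95, 0.01, 0], [0, 0, 0], 0.5], [[-0.95, 0.01, 0], [0, 0, 0], 0.5], [[-0.95, 0.01, 0], [0, 0, 0], 0.5], [[-0.95, 0, 0], [0, 0, 0], 0.5], [[-0.95, 0, 0], [0, 0, 0], 0.5], [[-0.8, 0, 0], [0, 0, 0], 0.5], [[-0.5, 0, 0], [0, 0, 0], 0.5]])

```text
time_s: 13.65
position: [0.5507, -0.1379, 0.1485]
tcp_rot: [[0.098, 0.995, -0.0], [0.995, -0.098, -0.001], [-0.001, -0.0, -1.0]]
force: [-0.6, 0.7, -0.9]
opening: 0.614
grasp_force: 29.7
```

```bash
python3 p.py .5527,-.135,.15 .5527,-.135,.0525
```

```text
at [ 0.5507 -0.1379  0.1485] yang -5.6 t 13.7 j6 -19.7 open 0.614
.5527,-.135,.15 [ 0.1   0.06 -0.05]
.5527,-.135,.0525 [0.   0.   3.25]
```

>>> move_arm(increments=[[[0.1, 0.06, 0.3], [0, 0, 0], 0.5], [[0, 0, 0.6], [0, 0, 0], 0.5], [[0, 0, 0.6], [0, 0, 0], 0.5], [[0, 0, 0.6], [0, 0, 0], 0.5], [[0, 0, 0.5], [0, 0, 0], 0.5], [[0, 0, 0.3], [0, 0, 0], 0.5], [[0, 0, 0.2], [0, 0, 0], 0.5], [[0, 0, 0.1], [0, 0, 0], 0.5], [[0, 0, 0.05], [0, 0, 0], 0.5], [[0, 0, 0.02], [0, 0, 0], 0.5], [[0, 0, 0.02], [0, 0, 0], 0.5], [[0, 0, 0.02], [0, 0, 0], 0.5], [[0, 0, 0], [0, 0, 0], 0.5], [[0, 0, 0], [0, 0, 0], 0.5]])

```text
time_s: 14.82
position: [0.554, -0.1328, 0.0501]
tcp_rot: [[0.096, 0.995, 0.002], [0.995, -0.096, -0.001], [-0.0, 0.002, -1.0]]
force: [-1.8, 2.4, 6.3]
opening: 0.606
grasp_force: 29.8
```

>>> move_arm(increments=[[[0, 0, 0], [0, 0, 0], 0.1], [[0, 0, 0], [0, 0, 0], 0.1], [[0, 0, 0], [0, 0, 0], 0.1], [[0, 0, 0], [0, 0, 0], 0.1], [[0, 0, -0.4], [0, 0, 0], 0.1], [[0, 0, -0.8], [0, 0, 0], 0.1], [[0, 0, -0.8], [0, 0, 0], 0], [[0, 0, -0.7], [0, 0, 0], 0], [[0.9, -0.2, 0], [0, 0, 0], 0], [[1, -0.3, 0], [0, 0, 0], 0], [[1, -0.3, 0], [0, 0, 0], 0], [[1, -0.3, 0], [0, 0, 0], 0], [[1, -0.3, 0], [0, 0, 0], 0], [[1, -0.3, 0], [0, 0, 0], 0], [[1, -0.3, 0], [0, 0, 0], 0], [[1, -0.3, 0], [0, 0, 0], 0], [[1, -0.3, 0], [0, 0, 0], 0], [[1, -0.3, 0], [0, 0, 0], 0], [[1, -0.3, 0], [0, 0, 0], 0], [[1, -0.3, 0], [0, 0, 0], 0]])

```text
time_s: 16.48
position: [0.4828, 0.2343, 0.1306]
tcp_rot: [[0.096, 0.995, 0.001], [0.995, -0.096, 0.0], [0.0, 0.001, -1.0]]
force: [0.3, 0.7, -0.6]
opening: 0.998
grasp_force: 0.0
```

```bash
python3 p.py .4717,.3258,.13 .4717,.3258,.02 .4717,.3258,.15 .5594,-.065,.15
python3 - <<'E'
from h import *
c=capture("side"); save(c,"s3")
find(c,["cup1_mid"],.2)
E
```

```text
at [0.4828 0.2343 0.1306] yang -5.5 t 16.5 j6 19.4 open 0.998
.4717,.3258,.13 [ 3.   -0.66  0.02]
.4717,.3258,.02 [-0.   -0.    3.67]
.4717,.3258,.15 [ 0.    0.   -4.33]
.5594,-.065,.15 [-12.69   4.16   0.  ]
cup1_mid 0.79 [218.5 170.2] [0.4791 0.2426 0.031 ]
```

View pics/s3.png

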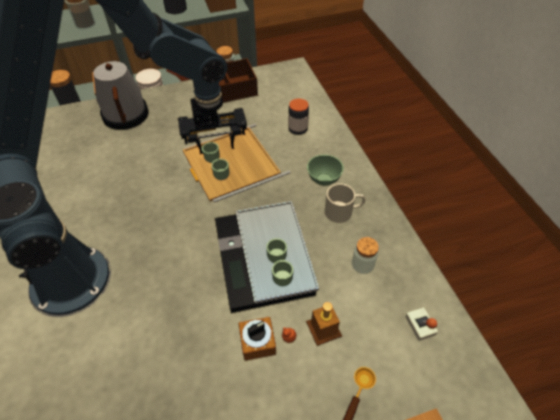

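>>> move_arm(increments=[[[0.9, -0.2, 0], [0, 0, 0], 0], [[0.9, -0.2, 0], [0, 0, 0], 0], [[0.7, -0.2, 0], [0, 0, 0], 0], [[0.5, -0.06, 0.04], [0, 0, 0], 0], [[0, 0, 0.6], [0, 0, 0], 0], [[0, 0, 0.65], [0, 0, 0], 0], [[0, 0, 0.65], [0, 0, 0], 0], [[0, 0, 0.65], [0, 0, 0], 0], [[0, 0, 0.6], [0, 0, 0], 0], [[0, 0, 0.32], [0, 0, 0], 0], [[0, 0, 0.2], [0, 0, 0], 0], [[0, 0, 0], [0, 0, 0], 0.5], [[0, 0, 0], [0, 0, 0], 0.5], [[0, 0, 0], [0, 0, 0], 0.5], [[0, 0, 0], [0, 0, 0], 0.5], [[0, 0, 0], [0, 0, 0], 0.5], [[0, 0, 0], [0, 0, 0], 0.5], [[0, 0, 0], [0, 0, 0], 0.5]])

```text
time_s: 18.08
position: [0.4727, 0.3245, 0.0192]
tcp_rot: [[0.096, 0.995, 0.002], [0.995, -0.096, 0.001], [0.001, 0.001, -1.0]]
force: [0.2, 0.3, 2.8]
opening: 0.611
grasp_force: 29.7
```

>>> move_arm(increments=[[[0, 0, -0.3], [0, 0, 0], 0.5], [[0, 0, -0.5], [0, 0, 0], 0.5], [[0, 0, -0.88], [0, 0, 0], 0.5], [[0, 0, -0.88], [0, 0, 0], 0.5], [[0, 0, -0.88], [0, 0, 0], 0.5], [[-0.4, 0, -0.86], [0, 0, 0], 0.5], [[-0.7, 0.3, 0], [0, 0, 0], 0.5], [[-0.93, 0.3, 0], [0, 0, 0], 0.5], [[-0.93, 0.3, 0], [0, 0, 0], 0.5], [[-0.93, 0.3, 0], [0, 0, 0], 0.5], [[-0.93, 0.3, 0], [0, 0, 0], 0.5], [[-0.93, 0.3, 0], [0, 0, 0], 0.5], [[-0.93, 0.3, 0], [0, 0, 0], 0.5], [[-0.93, 0.3, 0], [0, 0, 0], 0.5], [[-0.93, 0.3, 0], [0, 0, 0], 0.5], [[-0.93, 0.3, 0], [0, 0, 0], 0.5], [[-0.93, 0.3, 0], [0, 0, 0], 0.5], [[-0.93, 0.3, 0], [0, 0, 0], 0.5], [[-0.8, 0.3, 0], [0, 0, 0], 0.5], [[-0.5, 0.2, 0], [0, 0, 0], 0.5]])

```text
time_s: 19.75
position: [0.5588, -0.0673, 0.1481]
tcp_rot: [[0.098, 0.995, 0.001], [0.995, -0.098, -0.001], [-0.001, 0.001, -1.0]]
force: [0.1, 1.0, -1.9]
opening: 0.607
grasp_force: 29.6
```

```bash
python3 p.py .5594,-.065,.15 .5594,-.065,.0525
```

```text
at [ 0.5588 -0.0673  0.1481] yang -5.6 t 19.8 j6 -12.6 open 0.607
.5594,-.065,.15 [ 0.08  0.01 -0.06]
.5594,-.065,.0525 [ 0.   -0.    3.25]
```

>>> move_arm(increments=[[[0.1, 0.01, 0.3], [0, 0, 0], 0.5], [[0, 0, 0.6], [0, 0, 0], 0.5], [[0, 0, 0.6], [0, 0, 0], 0.5], [[0, 0, 0.6], [0, 0, 0], 0.5], [[0, 0, 0.5], [0, 0, 0], 0.5], [[0, 0, 0.3], [0, 0, 0], 0.5], [[0, 0, 0.2], [0, 0, 0], 0.5], [[0, 0, 0.1], [0, 0, 0], 0.5], [[0, 0, 0.05], [0, 0, 0], 0.5], [[0, 0, 0.02], [0, 0, 0], 0.5], [[0, 0, 0.02], [0, 0, 0], 0.5], [[0, 0, 0.02], [0, 0, 0], 0.5], [[0, 0, 0], [0, 0, 0], 0.5], [[0, 0, 0], [0, 0, 0], 0.5]])

```text
time_s: 20.92
position: [0.5593, -0.0618, 0.0492]
tcp_rot: [[0.096, 0.995, 0.001], [0.995, -0.096, -0.0], [-0.0, 0.002, -1.0]]
force: [-1.0, 1.4, 5.2]
opening: 0.606
grasp_force: 29.8
```

>>> move_arm(increments=[[[0, 0, 0], [0, 0, 0], 0.1], [[0, 0, 0], [0, 0, 0], 0.1], [[0, 0, 0], [0, 0, 0], 0.1], [[0, 0, 0], [0, 0, 0], 0.1], [[0, 0, -0.4], [0, 0, 0], 0.1], [[0, 0, -0.8], [0, 0, 0], 0.1], [[0, 0, -0.8], [0, 0, 0], 0], [[0, 0, -0.7], [0, 0, 0], 0], [[0.9, -0.3, 0], [0, 0, 0], 0], [[0.95, -0.34, 0], [0, 0, 0], 0], [[0.95, -0.34, 0], [0, 0, 0], 0], [[0.95, -0.34, 0], [0, 0, 0], 0], [[0.95, -0.34, 0], [0, 0, 0], 0], [[0.95, -0.34, 0], [0, 0, 0], 0], [[0.95, -0.34, 0], [0, 0, 0], 0], [[0.95, -0.34, 0], [0, 0, 0], 0], [[0.9, -0.34, 0], [0, 0, 0], 0], [[0.8, -0.3, 0], [0, 0, 0], 0], [[0.4, -0.15, 0], [0, 0, 0], 0], [[0, 0, 0], [0, 0, 0], 0]])

```text
time_s: 22.58
position: [0.4821, 0.2385, 0.1298]
tcp_rot: [[0.092, 0.996, 0.0], [0.996, -0.092, 0.0], [0.0, 0.0, -1.0]]
force: [0.0, -0.7, -1.2]
opening: 1.002
grasp_force: 0.0
```

```bash
python3 p.py .483,.24,.13 .483,.24,.02 .483,.24,.15 .566,.007,.15
```

```text
at [0.4821 0.2385 0.1298] yang -5.28 t 22.6 j6 19.7 open 1.002
.483,.24,.13 [ 0.05  0.03 -0.01]
.483,.24,.02 [-0.   -0.    3.67]
.483,.24,.15 [ 0.    0.   -4.33]
.566,.007,.15 [-7.48  3.47 -0.  ]
```

>>> move_arm(increments=[[[0.05, 0.03, 0.4], [0, 0, 0], 0], [[0, 0, 0.65], [0, 0, 0], 0], [[0, 0, 0.65], [0, 0, 0], 0], [[0, 0, 0.65], [0, 0, 0], 0], [[0, 0, 0.6], [0, 0, 0], 0], [[0, 0, 0.4], [0, 0, 0], 0], [[0, 0, 0.3], [0, 0, 0], 0], [[0, 0, 0], [0, 0, 0], 0.5], [[0, 0, 0], [0, 0, 0], 0.5], [[0, 0, 0], [0, 0, 0], 0.5], [[0, 0, 0], [0, 0, 0], 0.5], [[0, 0, 0], [0, 0, 0], 0.5], [[0, 0, 0], [0, 0, 0], 0.5], [[0, 0, 0], [0, 0, 0], 0.5]])

```text
time_s: 23.75
position: [0.4846, 0.238, 0.0205]
tcp_rot: [[0.095, 0.995, 0.002], [0.995, -0.095, 0.0], [0.0, 0.002, -1.0]]
force: [0.3, 0.5, 3.6]
opening: 0.612
grasp_force: 29.4
```

>>> move_arm(increments=[[[0, 0, -0.3], [0, 0, 0], 0.5], [[0, 0, -0.5], [0, 0, 0], 0.5], [[0, 0, -0.88], [0, 0, 0], 0.5], [[0, 0, -0.88], [0, 0, 0], 0.5], [[0, 0, -0.88], [0, 0, 0], 0.5], [[-0.3, 0.1, -0.86], [0, 0, 0], 0.5], [[-0.7, 0.34, 0], [0, 0, 0], 0.5], [[-0.8, 0.38, 0], [0, 0, 0], 0.5], [[-0.8, 0.38, 0], [0, 0, 0], 0.5], [[-0.8, 0.38, 0], [0, 0, 0], 0.5], [[-0.8, 0.38, 0], [0, 0, 0], 0.5], [[-0.8, 0.38, 0], [0, 0, 0], 0.5], [[-0.8, 0.38, 0], [0, 0, 0], 0.5], [[-0.8, 0.38, 0], [0, 0, 0], 0.5], [[-0.6, 0.3, 0], [0, 0, 0], 0.5], [[-0.28, 0.07, 0], [0, 0, 0], 0.5], [[0, 0, 0], [0, 0, 0], 0.5]])

```text
time_s: 25.17
position: [0.5664, 0.0029, 0.1491]
tcp_rot: [[0.098, 0.995, 0.0], [0.995, -0.098, -0.0], [-0.0, 0.0, -1.0]]
force: [-0.2, 0.7, -0.5]
opening: 0.607
grasp_force: 29.4
```

```bash
python3 p.py .566,.007,.15 .566,.007,.0525
```

```text
at [0.5664 0.0029 0.1491] yang -5.64 t 25.2 j6 -5.4 open 0.607
.566,.007,.15 [ 0.14 -0.03 -0.03]
.566,.007,.0525 [ 0.   -0.    3.25]
```

>>> move_arm(increments=[[[0.13, -0.02, 0.3], [0, 0, 0], 0.5], [[0, 0, 0.6], [0, 0, 0], 0.5], [[0, 0, 0.6], [0, 0, 0], 0.5], [[0, 0, 0.6], [0, 0, 0], 0.5], [[0, 0, 0.5], [0, 0, 0], 0.5], [[0, 0, 0.3], [0, 0, 0], 0.5], [[0, 0, 0.2], [0, 0, 0], 0.5], [[0, 0, 0.1], [0, 0, 0], 0.5], [[0, 0, 0.05], [0, 0, 0], 0.5], [[0, 0, 0.02], [0, 0, 0], 0.5], [[0, 0, 0.02], [0, 0, 0], 0.5], [[0, 0, 0.02], [0, 0, 0], 0.5], [[0, 0, 0], [0, 0, 0], 0.5], [[0, 0, 0], [0, 0, 0], 0.5]])

```text
time_s: 26.33
position: [0.5664, 0.0084, 0.0504]
tcp_rot: [[0.096, 0.995, 0.002], [0.995, -0.096, -0.0], [0.0, 0.002, -1.0]]
force: [-1.7, 1.1, 4.4]
opening: 0.612
grasp_force: 29.4
```

>>> move_arm(increments=[[[0, 0, 0], [0, 0, 0], 0.1], [[0, 0, 0], [0, 0, 0], 0.1], [[0, 0, 0], [0, 0, 0], 0.1], [[0, 0, 0], [0, 0, 0], 0.1], [[0, 0, -0.4], [0, 0, 0], 0.1], [[0, 0, -0.8], [0, 0, 0], 0.1], [[0, 0, -0.8], [0, 0, 0], 0], [[0, 0, -0.9], [0, 0, 0], 0], [[0, 0, -0.9], [0, 0, 0], 0], [[-0.5, -0.1, -0.2], [0, 0, 0], 0], [[-1, -0.3, 0], [0, 0, 0], 0], [[-1, -0.3, 0], [0, 0, 0], 0], [[-1, -0.3, 0], [0, 0, 0], 0], [[-1, -0.3, 0], [0, 0, 0], 0], [[-1, -0.3, 0], [0, 0, 0], 0], [[-1, -0.3, 0], [0, 0, 0], 0], [[-1, -0.3, 0], [0, 0, 0], 0], [[-1, -0.3, 0], [0, 0, 0], 0], [[-1, -0.3, 0], [0, 0, 0], 0], [[-1, -0.3, 0], [0, 0, 0], 0]])

```text
time_s: 28.0
position: [0.4423, -0.2975, 0.1702]
tcp_rot: [[0.096, 0.995, 0.0], [0.995, -0.096, -0.0], [-0.0, 0.0, -1.0]]
force: [0.6, -0.9, 0.2]
opening: 1.001
grasp_force: 0.0
```

>>> move_arm(increments=[[[0, 0, 0], [0, 0, 0.055], 0], [[0, 0, 0], [0, 0, 0.055], 0], [[0, 0, 0], [0, 0, 0.055], 0], [[0, 0, 0], [0, 0, 0.055], 0], [[0, 0, 0], [0, 0, 0.055], 0], [[0, 0, 0], [0, 0, 0.055], 0], [[0, 0, 0], [0, 0, 0.055], 0], [[0, 0, 0], [0, 0, 0.055], 0], [[0, 0, 0], [0, 0, 0.055], 0], [[0, 0, 0], [0, 0, 0.055], 0], [[0, 0, 0], [0, 0, 0.055], 0], [[0, 0, 0], [0, 0, 0], 0]])

```text
time_s: 29.0
position: [0.4431, -0.2963, 0.1701]
tcp_rot: [[0.979, 0.204, 0.0], [0.204, -0.979, -0.0], [0.0, 0.001, -1.0]]
force: [-0.1, -1.1, -0.1]
opening: 1.001
grasp_force: 0.0
```

```bash
python3 p.py .436,-.331,.15 .436,-.331,.074
python3 - <<'E'
from h import *
c=capture("side"); d=capture("top")
for k in(c,d): find(k,["timer_knob_grip","timer"],.5)
o=np.zeros((400,760,3),np.uint8)
o[:,:380]=cv2.resize(c["img"][180:360,210:381][:,:,::-1],(380,400),interpolation=cv2.INTER_CUBIC)
o[:,380:]=cv2.resize(d["img"][170:300,240:420][:,:,::-1],(380,400),interpolation=cv2.INTER_CUBIC)
cv2.imwrite("pics/z4.png",o)
E
```

```text
at [ 0.4431 -0.2963  0.1701] yang -78.21 t 29.0 j6 32.4 open 1.001
.436,-.331,.15 [-0.47  1.08  0.67]
.436,-.331,.074 [-0.   -0.    2.53]
timer_knob_grip 0.56 [256.6 324.6] [ 0.4418 -0.3274  0.092 ]
timer 0.76 [256.4 346.9] [ 0.4324 -0.3424  0.    ]
```

View pics/z4.png

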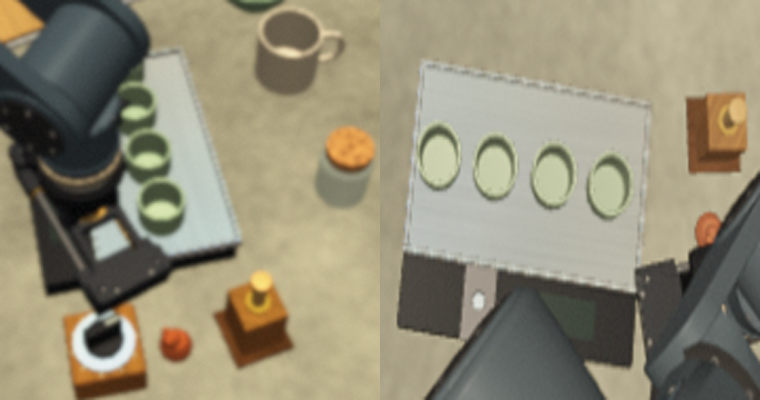

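>>> move_arm(increments=[[[-0.2, 0.5, 0.3], [0, 0, 0], 0], [[-0.27, 0.58, 0.5], [0, 0, 0], 0], [[0, 0, 0.6], [0, 0, 0], 0], [[0, 0, 0.6], [0, 0, 0], 0], [[0, 0, 0.6], [0, 0, 0], 0], [[0, 0, 0.4], [0, 0, 0], 0], [[0, 0, 0.15], [0, 0, 0], 0], [[0, 0, 0], [0, 0, 0], 1], [[0, 0, 0], [0, 0, 0], 1], [[0, 0, 0], [0, 0, 0], 1], [[0, 0, 0], [0, 0, 0], 1], [[0, 0, 0], [0, 0, 0], 1], [[0, 0, 0], [0, 0, 0], 1], [[0, 0, 0], [0, 0, 0], 1], [[0, 0, 0], [0, 0, 0], 1], [[0, 0, 0], [0, 0, 0], 1], [[0, 0, 0], [0, 0, 0], 1]])

```text
time_s: 30.72
position: [0.436, -0.3308, 0.075]
tcp_rot: [[0.978, 0.206, 0.0], [0.206, -0.978, -0.0], [0.0, 0.0, -1.0]]
force: [0.4, -0.2, -0.6]
opening: 0.327
grasp_force: 0.0
```

```bash
python3 p.py; python3 -c "
from rig import *
s=read_state();print(s['force'],s['moment'])"
```

```text
at [ 0.436  -0.3308  0.075 ] yang -78.09 t 30.7 j6 29.2 open 0.327
[ 0.41042791 -0.18762016 -0.59550823] [-0.06384716  0.1808903  -0.00142612]
```

>>> move_arm(increments=[[[0, 0, 0], [0, 0, 0], 1], [[0, 0, 0], [0, 0, 0], 1], [[0, 0, 0], [0, 0, 0], 1], [[0, 0, 0], [0, 0, 0], 1], [[0, 0, 0], [0, 0, 0], 1], [[0, 0, 0], [0, 0, 0], 1]])

```text
time_s: 31.22
position: [0.4372, -0.334, 0.0751]
tcp_rot: [[0.978, 0.207, 0.003], [0.207, -0.978, -0.006], [0.002, 0.006, -1.0]]
force: [1.2, -5.3, -4.1]
opening: 0.16
grasp_force: 30.0
```

```bash
python3 p.py; python3 -c "
from rig import *
s=read_state();print(s['force'],s['moment'])"
```

```text
at [ 0.4372 -0.334   0.0751] yang -78.08 t 31.2 j6 29.2 open 0.16
[ 1.23147254 -5.25317023 -4.05108472] [-0.96637045  0.1106122   0.00912463]
```

>>> move_arm(increments=[[[0.02, 0.12, 0], [0, 0, 0], 1], [[0, 0, 0], [0, 0, -0.04], 1], [[0, 0, 0], [0, 0, -0.05], 1], [[0, 0, 0], [0, 0, -0.05], 1], [[0, 0, 0], [0, 0, -0.05], 1], [[0, 0, 0], [0, 0, -0.05], 1], [[0, 0, 0], [0, 0, -0.05], 1], [[0, 0, 0], [0, 0, -0.05], 1], [[0, 0, 0], [0, 0, -0.05], 1], [[0, 0, 0], [0, 0, -0.05], 1], [[0, 0, 0], [0, 0, -0.05], 1], [[0, 0, 0], [0, 0, -0.05], 1], [[0, 0, 0], [0, 0, -0.05], 1], [[0, 0, 0], [0, 0, 0], 1]])

```text
time_s: 32.38
position: [0.4378, -0.3347, 0.0751]
tcp_rot: [[0.125, 0.992, 0.001], [0.992, -0.125, -0.001], [-0.001, 0.001, -1.0]]
force: [0.4, -0.6, -0.4]
opening: 0.157
grasp_force: 30.0
```

```bash
python3 p.py; python3 -c "
from rig import *
s=read_state();print(s['force'],s['moment'],s['grasp_force'])"
```

```text
at [ 0.4378 -0.3347  0.0751] yang -7.2 t 32.4 j6 -41.8 open 0.157
[ 0.42366827 -0.60073513 -0.3523152 ] [-0.25092774 -0.10801374  0.0137272 ] 29.997878023423254
```

>>> move_arm(increments=[[[0, 0, 0], [0, 0, -0.04], 1], [[0, 0, 0], [0, 0, -0.05], 1], [[0, 0, 0], [0, 0, -0.05], 1], [[0, 0, 0], [0, 0, -0.05], 1], [[0, 0, 0], [0, 0, -0.05], 1], [[0, 0, 0], [0, 0, -0.05], 1], [[0, 0, 0], [0, 0, -0.05], 1], [[0, 0, 0], [0, 0, -0.05], 1], [[0, 0, 0], [0, 0, -0.05], 1], [[0, 0, 0], [0, 0, -0.05], 1], [[0, 0, 0], [0, 0, -0.05], 1], [[0, 0, 0], [0, 0, -0.05], 1], [[0, 0, 0], [0, 0, 0], 1]])

```text
time_s: 33.47
position: [0.4386, -0.3343, 0.0751]
tcp_rot: [[-0.894, 0.447, 0.002], [0.447, 0.894, -0.0], [-0.002, 0.001, -1.0]]
force: [3.7, 1.1, 0.2]
opening: 0.162
grasp_force: 30.0
```

```bash
python3 p.py; python3 -c "
from rig import *
s=read_state();print(s['force'],s['moment'],s['grasp_force'])"
```

```text
at [ 0.4386 -0.3343  0.0751] yang 63.42 t 33.5 j6 -112.5 open 0.162
[3.65697497 1.11671181 0.16675234] [ 0.13889935 -0.69488475  0.01500283] 29.997688215225935
```

Slow now: expected stop near yang 82.5 if the zero is half a turn away.

>>> move_arm(increments=[[[0, 0, 0], [0, 0, -0.03], 1], [[0, 0, 0], [0, 0, -0.03], 1], [[0, 0, 0], [0, 0, -0.03], 1], [[0, 0, 0], [0, 0, -0.03], 1], [[0, 0, 0], [0, 0, -0.02], 1], [[0, 0, 0], [0, 0, -0.02], 1], [[0, 0, 0], [0, 0, -0.02], 1], [[0, 0, 0], [0, 0, 0], 1]])

```text
time_s: 34.13
position: [0.4386, -0.3341, 0.0751]
tcp_rot: [[-0.996, 0.093, 0.003], [0.093, 0.996, 0.0], [-0.003, 0.001, -1.0]]
force: [5.0, 1.2, -0.6]
opening: 0.16
grasp_force: 30.0
```

```bash
python3 p.py; python3 -c "
from rig import *
s=read_state();print(s['force'],s['moment'],s['grasp_force'])"
```

```text
at [ 0.4386 -0.3341  0.0751] yang 84.69 t 34.1 j6 -133.8 open 0.16
[ 4.99477582  1.17799773 -0.59470933] [ 0.2732553  -0.90501161 -0.67872591] 29.998361114412546
```

>>> move_arm(increments=[[[0, 0, 0], [0, 0, -0.015], 1], [[0, 0, 0], [0, 0, 0], 1]])

```text
time_s: 34.3
position: [0.4384, -0.334, 0.0751]
tcp_rot: [[-0.998, 0.061, 0.002], [0.061, 0.998, 0.0], [-0.002, 0.001, -1.0]]
force: [5.7, 1.6, -0.1]
opening: 0.165
grasp_force: 30.0
```

```bash
python3 p.py; python3 -c "
from rig import *
s=read_state();print(s['force'],s['moment'],s['grasp_force'])"
```

```text
at [ 0.4384 -0.334   0.0751] yang 86.51 t 34.3 j6 -135.6 open 0.165
[ 5.72882387  1.58315861 -0.13356423] [ 0.30935473 -0.88902614 -0.68314726] 29.999301815405488
```

>>> move_arm(increments=[[[0, 0, 0], [0, 0, 0], 0.5], [[0, 0, 0], [0, 0, 0], 0.5], [[0, 0, 0], [0, 0, 0], 0.5], [[0, 0, 0], [0, 0, 0], 0.5], [[0, 0, 0], [0, 0, 0], 0.5], [[0, 0, -0.4], [0, 0, 0], 0.5], [[0, 0, -0.8], [0, 0, 0], 0.5], [[0, 0, -0.8], [0, 0, 0], 0.4], [[0, 0, -0.8], [0, 0, 0], 0.4], [[-0.7, 0, -0.4], [0, 0, 0], 0.4], [[-0.9, 0, 0], [0, 0, 0], 0.4], [[-0.9, 0, 0], [0, 0, 0], 0.4], [[-0.9, 0, 0], [0, 0, 0], 0.4], [[-0.7, 0, 0], [0, 0, 0], 0.4], [[0, 0, 0], [0, 0, 0], 0.4]])

```text
time_s: 35.55
position: [0.564, -0.3414, 0.1711]
tcp_rot: [[-0.999, 0.052, 0.004], [0.052, 0.999, -0.002], [-0.004, -0.002, -1.0]]
force: [-0.5, -1.0, -0.5]
opening: 0.598
grasp_force: 0.0
```

```bash
python3 p.py
python3 - <<'E'
from h import *
c=capture("top"); s=capture("side")
P=lambda k,a,z:atz(k,np.array(a)/[560,420],z)[:2].round(4)
print(P(c,(405.2,208.75),.077),P(c,(409.7,205.6),.127),P(s,(327.5,307),.127))
for k in(c,s): find(k,["stand_mouth","stylus_grip"],.4)
o=np.zeros((400,800,3),np.uint8)
o[:,:400]=cv2.resize(s["img"][300:370,225:295][:,:,::-1],(400,400),interpolation=cv2.INTER_CUBIC)
o[:,400:]=cv2.resize(c["img"][180:300,310:430][:,:,::-1],(400,400),interpolation=cv2.INTER_CUBIC)
cv2.imwrite("pics/z5.png",o)
E
```

```text
at [ 0.564  -0.3414  0.1711] yang 87.0 t 35.5 j6 -127.9 open 0.598
[ 0.6062 -0.3509] [ 0.6055 -0.3494] [ 0.606 -0.353]
stand_mouth 0.56 [326.8 319.1] [ 0.6061 -0.3591  0.075 ]
```

View pics/z5.png

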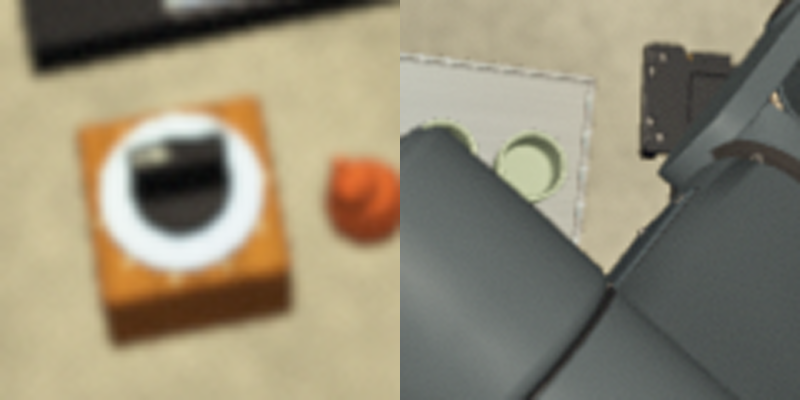

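>>> move_arm(increments=[[[-0.7, -0.12, 0], [0, 0, 0], 0.4], [[-0.71, -0.13, 0], [0, 0, 0], 0.4], [[0, 0, 0.5], [0, 0, 0], 0.4], [[0, 0, 0.6], [0, 0, 0], 0.4], [[0, 0, 0.6], [0, 0, 0], 0.4], [[0, 0, 0.6], [0, 0, 0], 0.4], [[0, 0, 0.4], [0, 0, 0], 0.4], [[0, 0, 0.2], [0, 0, 0], 0.4], [[0, 0, 0], [0, 0, 0], 0.9], [[0, 0, 0], [0, 0, 0], 0.9], [[0, 0, 0], [0, 0, 0], 0.9], [[0, 0, 0], [0, 0, 0], 0.9], [[0, 0, 0], [0, 0, 0], 0.9], [[0, 0, 0], [0, 0, 0], 0.9], [[0, 0, 0], [0, 0, 0], 0.9], [[0, 0, 0], [0, 0, 0], 0.9], [[0, 0, 0], [0, 0, 0], 0.9]])

```text
time_s: 37.27
position: [0.6025, -0.351, 0.0849]
tcp_rot: [[-0.999, 0.054, 0.001], [0.054, 0.999, -0.001], [-0.001, -0.001, -1.0]]
force: [-0.2, 0.3, 4.5]
opening: 0.242
grasp_force: 30.0
```

```bash
python3 p.py; python3 -c "
from rig import *
s=read_state();print(s['force'],s['moment'],s['grasp_force'])"
```

```text
at [ 0.6025 -0.351   0.0849] yang 86.9 t 37.3 j6 -126.3 open 0.242
[-0.22159491  0.26542091  4.50420319] [0.08983553 0.05889286 0.03616808] 30.000842437148094
```

>>> move_arm(increments=[[[0, 0, 0], [0, 0, 0], 0.9], [[0, 0, 0], [0, 0, 0], 0.9], [[0, 0, 0], [0, 0, 0], 0.9], [[0, 0, 0], [0, 0, 0], 0.9]])

```text
time_s: 37.6
position: [0.6025, -0.351, 0.0849]
tcp_rot: [[-0.999, 0.054, 0.001], [0.054, 0.999, -0.001], [-0.001, -0.001, -1.0]]
force: [-0.7, 0.3, 5.0]
opening: 0.243
grasp_force: 30.0
```

```bash
python3 p.py
python3 - <<'E'
from h import *
s=read_state();print(s['force'],s['moment'],s['grasp_force'])
s=capture("side");c=capture("top")
o=np.zeros((400,800,3),np.uint8)
o[:,:400]=cv2.resize(s["img"][270:350,290:370][:,:,::-1],(400,400),interpolation=cv2.INTER_CUBIC)
o[:,400:]=cv2.resize(c["img"][170:250,370:450][:,:,::-1],(400,400),interpolation=cv2.INTER_CUBIC)
cv2.imwrite("pics/z6.png",o)
E
```

```text
at [ 0.6025 -0.351   0.0849] yang 86.91 t 37.6 j6 -126.3 open 0.243
[-0.717876    0.31175327  4.98357597] [0.13399264 0.04400574 0.01366531] 30.001230910420418
```

View pics/z6.png

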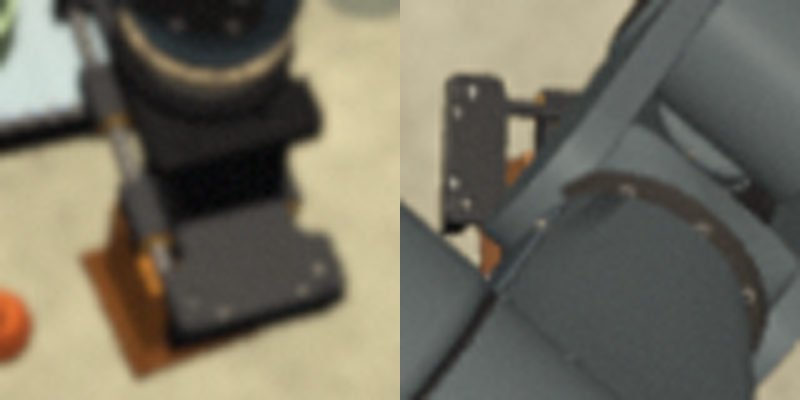

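>>> move_arm(increments=[[[0, 0, 0], [0, 0, 0], 0.5], [[0, 0, 0], [0, 0, 0], 0.5], [[0, 0, 0], [0, 0, 0], 0.5], [[0, 0, 0], [0, 0, 0], 0.5], [[-0.1, 0, 0], [0, 0, 0], 0.5], [[0, 0, 0.06], [0, 0, 0], 0.5], [[0, 0, 0.06], [0, 0, 0], 0.5], [[0, 0, 0], [0, 0, 0], 0.5], [[0, 0, 0], [0, 0, 0], 0.9], [[0, 0, 0], [0, 0, 0], 0.9], [[0, 0, 0], [0, 0, 0], 0.9], [[0, 0, 0], [0, 0, 0], 0.9], [[0, 0, 0], [0, 0, 0], 0.9], [[0, 0, 0], [0, 0, 0], 0.9], [[0, 0, 0], [0, 0, 0], 0.9], [[0, 0, 0], [0, 0, 0], 0.9]])

```text
time_s: 39.03
position: [0.605, -0.3509, 0.0805]
tcp_rot: [[-0.999, 0.054, 0.0], [0.054, 0.999, -0.0], [-0.0, -0.0, -1.0]]
force: [0.2, -1.6, 1.0]
opening: 0.242
grasp_force: 30.0
```

```bash
python3 p.py; python3 -c "
from rig import *
s=read_state();print(s['force'],s['moment'],s['grasp_force'])"
```

```text
at [ 0.605  -0.3509  0.0805] yang 86.9 t 39.0 j6 -126.1 open 0.242
[ 0.24347372 -1.62846129  0.98847605] [ 0.06378271 -0.01385465  0.00129568] 30.00002235174179
```

>>> move_arm(increments=[[[0, 0, -0.1], [0, 0, 0], 0.9], [[0, 0, -0.3], [0, 0, 0], 0.9], [[0, 0, -0.5], [0, 0, 0], 0.9], [[0, 0, -0.6], [0, 0, 0], 0.9], [[0, 0, -0.6], [0, 0, 0], 0.9], [[0, 0, -0.6], [0, 0, 0], 0.9], [[0, 0, -0.5], [0, 0, 0], 0.9], [[0, 0, -0.3], [0, 0, 0], 0.9], [[0, 0, 0], [0, 0, 0], 0.9]])

```text
time_s: 39.78
position: [0.6063, -0.3518, 0.1887]
tcp_rot: [[-0.999, 0.054, 0.004], [0.054, 0.999, -0.004], [-0.005, -0.003, -1.0]]
force: [0.1, 0.7, -0.3]
opening: 0.241
grasp_force: 30.0
```

```bash
python3 p.py
python3 - <<'E'
from h import *
s=read_state();print(s['force'],s['moment'],s['grasp_force'])
s=capture("side")
save(s,"s7full")
find(s,["stylus_grip"],.3)
for r in pinpoint(s,"stylus_tip"): print(r["confidence"],np.array(r["xy"])*[560,420],ray(s,r["xy"]))
cv2.imwrite("pics/z7.png",cv2.resize(s["img"][250:360,270:380][:,:,::-1],(550,550),interpolation=cv2.INTER_CUBIC))
E
```

```text
at [ 0.6063 -0.3518  0.1887] yang 86.91 t 39.8 j6 -126.1 open 0.241
[ 0.08801819  0.66598307 -0.29130796] [ 0.0125852  -0.03565995  0.00900646] 30.000020563602448
stylus_grip 0.64 [271.  227.8] [ 0.5561 -0.0779  0.1   ]
stylus_grip 0.63 [282.6 272.2] [ 0.5422 -0.2181  0.1   ]
stylus_grip 0.63 [326.9 327.6] [ 0.5923 -0.3885  0.1   ]
```

View pics/z7.png

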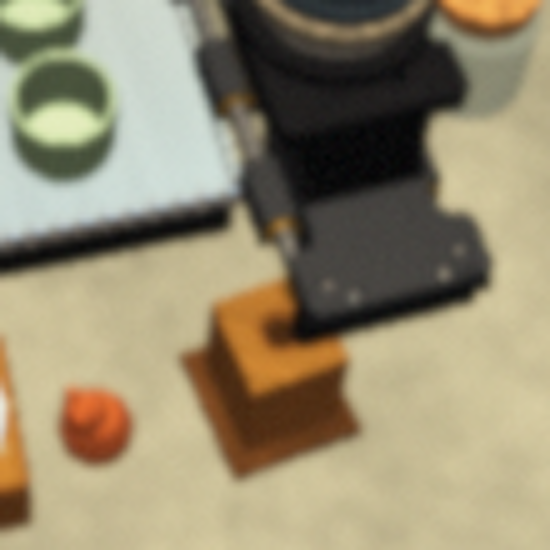

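>>> move_arm(increments=[[[0, 0, 0], [0, 0, 0.05], 0.9], [[0, 0, 0], [0, 0, 0.05], 0.9], [[0, 0, 0], [0, 0, 0.05], 0.9], [[0, 0, 0], [0, 0, 0.05], 0.9], [[0, 0, 0], [0, 0, 0.05], 0.9], [[0, 0, 0], [0, 0, 0.05], 0.9], [[0, 0, 0], [0, 0, 0.05], 0.9], [[0, 0, 0], [0, 0, 0.05], 0.9], [[0, 0, 0], [0, 0, 0.05], 0.9], [[0, 0, 0], [0, 0, 0.05], 0.9], [[0, 0, 0], [0, 0, 0.05], 0.9], [[0, 0, 0], [0, 0, 0.05], 0.9], [[0, 0, 0], [0, 0, 0.05], 0.9], [[0, 0, 0], [0, 0, 0.05], 0.9], [[0, 0, 0], [0, 0, 0.05], 0.9], [[0, 0, 0], [0, 0, 0], 0.9]])

```text
time_s: 41.27
position: [0.6042, -0.3502, 0.1835]
tcp_rot: [[0.056, 0.998, -0.003], [0.998, -0.056, 0.002], [0.002, -0.003, -1.0]]
force: [-0.5, -0.0, -0.2]
opening: 0.242
grasp_force: 30.0
```

```bash
python3 p.py
python3 - <<'E'
from h import *
s=capture("side"); p=read_state()["position"]
print("hole",atz(s,np.array([325.6,315.6])/[560,420],.075).round(4))
for q in [p+[0,0,d] for d in(-.078,0,.0187)]:
    v=np.array(s["rotation"]).T@(q-np.array(s["eye"])); print(q.round(4),cv2.projectPoints(v[None],np.zeros(3),np.zeros(3),np.array(s["mtx"]),np.array(s["distortion"]))[0][0,0].round(1))
cv2.imwrite("pics/z8.png",cv2.resize(s["img"][250:350,280:380][:,:,::-1],(600,600),interpolation=cv2.INTER_CUBIC))
E
```

```text
at [ 0.6042 -0.3502  0.1835] yang -3.2 t 41.3 j6 -36.0 open 0.242
hole [ 0.6067 -0.3499  0.075 ]
[ 0.6043 -0.3503  0.1057] [325.7 310.3]
[ 0.6043 -0.3503  0.1837] [328.3 294.6]
[ 0.6043 -0.3503  0.2024] [329.  290.5]
```

View pics/z8.png

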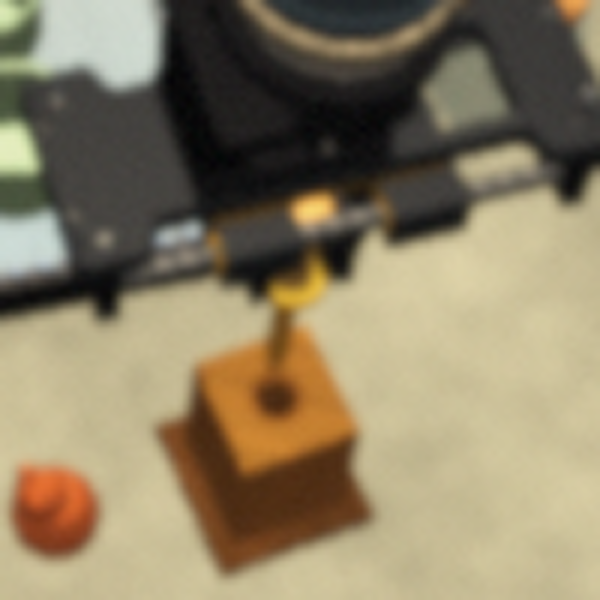

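>>> move_arm(increments=[[[0.2, -0.1, -0.5], [0, 0, 0], 0.9], [[0.5, -0.29, 0], [0, 0, 0], 0.9], [[0.77, -0.45, 0], [0, 0, 0], 0.9], [[0.77, -0.45, 0], [0, 0, 0], 0.9], [[0.77, -0.45, 0], [0, 0, 0], 0.9], [[0.77, -0.45, 0], [0, 0, 0], 0.9], [[0.77, -0.45, 0], [0, 0, 0], 0.9], [[0.77, -0.45, 0], [0, 0, 0], 0.9], [[0.77, -0.45, 0], [0, 0, 0], 0.9], [[0.77, -0.45, 0], [0, 0, 0], 0.9], [[0.77, -0.45, 0], [0, 0, 0], 0.9], [[0.77, -0.45, 0], [0, 0, 0], 0.9], [[0.77, -0.45, 0], [0, 0, 0], 0.9], [[0.5, -0.29, 0], [0, 0, 0], 0.9], [[0.32, -0.18, 0.4], [0, 0, 0], 0.9], [[0, 0, 0.5], [0, 0, 0], 0.9], [[0, 0, 0.5], [0, 0, 0], 0.9], [[0, 0, 0], [0, 0, 0], 0.9]])

```text
time_s: 42.82
position: [0.4455, -0.0411, 0.1574]
tcp_rot: [[0.052, 0.999, -0.004], [0.999, -0.052, 0.001], [0.001, -0.004, -1.0]]
force: [0.1, 0.3, 0.1]
opening: 0.241
grasp_force: 30.0
```

```bash
python3 p.py .447,-.041,.12 .447,-.041,.1
python3 - <<'E'
from h import *
s=capture("side"); c=capture("top")
st=read_state(); p=st["position"]; print(st["force"])
q=p-[0,0,.0755]
for k in (s,c):
    for u in (q,np.array([.447,-.041,.03])):
        v=np.array(k["rotation"]).T@(u-np.array(k["eye"])); print(cv2.projectPoints(v[None],np.zeros(3),np.zeros(3),np.array(k["mtx"]),np.array(k["distortion"]))[0][0,0].round(1))
    find(k,["button_mouth","cup1_mid"],.3)
o=np.zeros((600,800,3),np.uint8)
o[:400,:400]=cv2.resize(s["img"][205:265,205:265][:,:,::-1],(400,400),interpolation=cv2.INTER_CUBIC)
o[:400,400:]=cv2.resize(c["img"][185:285,245:345][:,:,::-1],(400,400),interpolation=cv2.INTER_CUBIC)
cv2.imwrite("pics/z9.png",o[:400])
E
```

```text
at [ 0.4455 -0.0411  0.1574] yang -2.95 t 42.8 j6 -16.7 open 0.241
.447,-.041,.12 [0.   0.06 1.25]
.447,-.041,.1 [-0.    0.    0.67]
[ 0.16972569  0.27317099 -0.04725266]
[229.  231.6]
[230.7 242.3]
button_mouth 0.68 [231.1 240.4] [ 0.4496 -0.035   0.03  ]
cup1_mid 0.67 [269.8 210.1] [0.5863 0.0339 0.031 ]
cup1_mid 0.67 [233.4 240.5] [ 0.4556 -0.038   0.031 ]
cup1_mid 0.46 [254.2 327.5] [ 0.439  -0.3058  0.031 ]
[287.8 266.1]
[286.9 267.4]
cup1_mid 0.89 [268.9 212. ] [0.5948 0.0112 0.031 ]
```

View pics/z9.png

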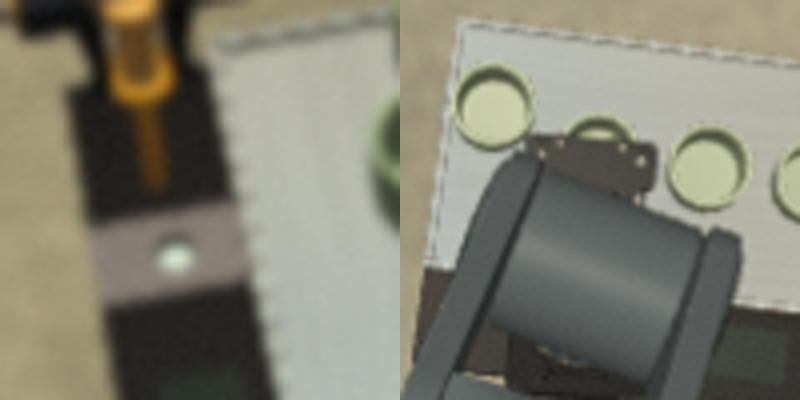

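Run:
```python
from h import *
s=capture("side"); c=capture("top"); p=read_state()["position"]
def pr(k,u):
    v=np.array(k["rotation"]).T@(np.array(u)-np.array(k["eye"])); return cv2.projectPoints(v[None],np.zeros(3),np.zeros(3),np.array(k["mtx"]),np.array(k["distortion"]))[0][0,0].round(1)
P=lambda k,a,z:atz(k,np.array(a)/[560,420],z)[:2].round(4)
a=P(c,(268.3,211),.086); w=a-[.556,-.1]; t=np.radians(-5.5)
print("cup4",a,"pan frame",(w@np.array([[np.cos(t),-np.sin(t)],[np.sin(t),np.cos(t)]])).round(4))
print("was",P(c,(267.5,220.4),.086))
print("tip seen at z",P(s,(228.3,233),p[2]-.0755),"collar seen",P(s,(226.3,217.75),p[2]-.0035),"tcp",p)
print("button side z.022",P(s,(231.6,243.3),.022),"top .022",P(c,(286.6,267.7),.022))
```

```text
cup4 [0.5881 0.0123] pan frame [0.0212 0.1149]
was [0.5634 0.0136]
tip seen at z [ 0.4439 -0.0461] collar seen [ 0.4449 -0.0494] tcp [ 0.44759578 -0.04237992  0.1590131 ]
button side z.022 [ 0.4491 -0.0395] top .022 [ 0.4465 -0.0406]
```

>>> move_arm(increments=[[[0.15, 0.08, 0], [0, 0, 0], 0.9], [[0, 0, 0.4], [0, 0, 0], 0.9], [[0, 0, 0.4], [0, 0, 0], 0.9], [[0, 0, 0.4], [0, 0, 0], 0.9], [[0, 0, 0.3], [0, 0, 0], 0.9], [[0, 0, 0], [0, 0, 0], 0.9], [[0, 0, 0], [0, 0, 0], 0.9]])

```text
time_s: 43.8
position: [0.4497, -0.0375, 0.1132]
tcp_rot: [[0.054, 0.999, -0.001], [0.999, -0.054, 0.0], [0.0, -0.001, -1.0]]
force: [0.1, 0.1, -0.2]
opening: 0.247
grasp_force: 30.0
```

```bash
python3 p.py
python3 - <<'E'
from h import *
s=capture("side")
cv2.imwrite("pics/z10.png",cv2.resize(s["img"][215:265,205:265][:,:,::-1],(720,600),interpolation=cv2.INTER_CUBIC))
E
```

```text
at [ 0.4497 -0.0375  0.1132] yang -3.09 t 43.8 j6 -15.9 open 0.247
```

View pics/z10.png

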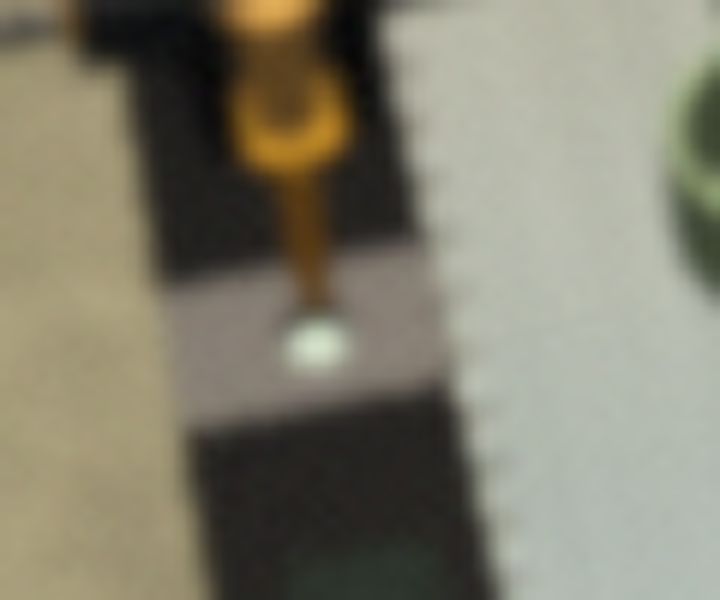

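>>> move_arm(increments=[[[0, 0, 0.2], [0, 0, 0], 0.9], [[0, 0, 0.15], [0, 0, 0], 0.9], [[0, 0, 0.1], [0, 0, 0], 0.9], [[0, 0, 0.06], [0, 0, 0], 0.9], [[0, 0, 0.06], [0, 0, 0], 0.9], [[0, 0, 0.05], [0, 0, 0], 0.9], [[0, 0, 0.04], [0, 0, 0], 0.9], [[0, 0, 0], [0, 0, 0], 0.9]])

```text
time_s: 44.52
position: [0.4499, -0.0378, 0.0936]
tcp_rot: [[0.054, 0.999, 0.0], [0.999, -0.054, -0.0], [-0.0, 0.0, -1.0]]
force: [-0.5, 0.1, 3.5]
opening: 0.249
grasp_force: 30.0
```

>>> move_arm(increments=[[[0, 0, 0.03], [0, 0, 0], 0.9], [[0, 0, 0.03], [0, 0, 0], 0.9], [[0, 0, 0.02], [0, 0, 0], 0.9], [[0, 0, 0], [0, 0, 0], 0.9], [[0, 0, 0], [0, 0, 0], 0.9]])

```text
time_s: 44.93
position: [0.4505, -0.038, 0.0919]
tcp_rot: [[0.054, 0.999, 0.002], [0.999, -0.054, -0.001], [-0.001, 0.002, -1.0]]
force: [-0.7, 0.2, 8.5]
opening: 0.244
grasp_force: 30.0
```

>>> move_arm(increments=[[[0, 0, 0.01], [0, 0, 0], 0.9], [[0, 0, 0], [0, 0, 0], 0.9], [[0, 0, 0], [0, 0, 0], 0.9], [[0, 0, 0], [0, 0, 0], 0.9], [[0, 0, 0], [0, 0, 0], 0.9], [[0, 0, 0], [0, 0, 0], 0.9], [[0, 0, 0], [0, 0, 0], 0.9], [[0, 0, 0], [0, 0, 0], 0.9], [[0, 0, 0], [0, 0, 0], 0.9], [[0, 0, 0], [0, 0, 0], 0.9], [[0, 0, 0], [0, 0, 0], 0.9], [[0, 0, 0], [0, 0, 0], 0.9], [[0, 0, 0], [0, 0, 0], 0.9], [[0, 0, 0], [0, 0, 0], 0.9], [[0, 0, 0], [0, 0, 0], 0.9], [[0, 0, 0], [0, 0, 0], 0.9], [[0, 0, 0], [0, 0, 0], 0.9], [[0, 0, 0], [0, 0, 0], 0.9], [[0, 0, 0], [0, 0, 0], 0.9], [[0, 0, 0], [0, 0, 0], 0.9]])

```text
time_s: 46.6
position: [0.4506, -0.0381, 0.0918]
tcp_rot: [[0.054, 0.999, 0.002], [0.999, -0.054, -0.001], [-0.001, 0.002, -1.0]]
force: [-0.3, 0.5, 11.0]
opening: 0.245
grasp_force: 30.0
```

>>> move_arm(increments=[[[0, 0, 0], [0, 0, 0], 0.9], [[0, 0, 0], [0, 0, 0], 0.9], [[0, 0, 0], [0, 0, 0], 0.9], [[0, 0, 0], [0, 0, 0], 0.9], [[0, 0, 0], [0, 0, 0], 0.9], [[0, 0, 0], [0, 0, 0], 0.9], [[0, 0, 0], [0, 0, 0], 0.9], [[0, 0, 0], [0, 0, 0], 0.9], [[0, 0, 0], [0, 0, 0], 0.9], [[0, 0, 0], [0, 0, 0], 0.9], [[0, 0, 0], [0, 0, 0], 0.9], [[0, 0, 0], [0, 0, 0], 0.9]])

```text
time_s: 47.6
position: [0.4506, -0.0381, 0.0918]
tcp_rot: [[0.054, 0.999, 0.002], [0.999, -0.054, -0.001], [-0.001, 0.002, -1.0]]
force: [-1.5, -0.2, 10.6]
opening: 0.239
grasp_force: 30.0
```

>>> move_arm(increments=[[[0, 0, -0.1], [0, 0, 0], 0.9], [[0, 0, -0.3], [0, 0, 0], 0.9], [[0, 0, -0.6], [0, 0, 0], 0.9], [[0, 0, -0.8], [0, 0, 0], 0.9], [[0, 0, -0.8], [0, 0, 0], 0.9], [[0, 0, -0.8], [0, 0, 0], 0.9], [[0, 0, -0.2], [0, 0, 0], 0.9], [[-0.6, 0.35, 0], [0, 0, 0], 0.9], [[-0.77, 0.4, 0], [0, 0, 0], 0.9], [[-0.77, 0.4, 0], [0, 0, 0], 0.9], [[-0.77, 0.4, 0], [0, 0, 0], 0.9], [[-0.77, 0.4, 0], [0, 0, 0], 0.9], [[-0.77, 0.4, 0], [0, 0, 0], 0.9], [[-0.77, 0.4, 0], [0, 0, 0], 0.9], [[-0.77, 0.4, 0], [0, 0, 0], 0.9], [[-0.77, 0.4, 0], [0, 0, 0], 0.9], [[-0.77, 0.4, 0], [0, 0, 0], 0.9], [[-0.77, 0.4, 0], [0, 0, 0], 0.9], [[-0.77, 0.4, 0], [0, 0, 0], 0.9], [[-0.6, 0.3, 0], [0, 0, 0], 0.9]])

```text
time_s: 49.27
position: [0.5856, -0.3373, 0.1974]
tcp_rot: [[0.055, 0.999, -0.001], [0.999, -0.055, 0.0], [0.0, -0.001, -1.0]]
force: [-0.2, 0.7, -0.9]
opening: 0.248
grasp_force: 30.0
```

>>> move_arm(increments=[[[0, 0, 0], [0, 0, -0.05], 0.9], [[0, 0, 0], [0, 0, -0.05], 0.9], [[0, 0, 0], [0, 0, -0.05], 0.9], [[0, 0, 0], [0, 0, -0.05], 0.9], [[0, 0, 0], [0, 0, -0.05], 0.9], [[0, 0, 0], [0, 0, -0.05], 0.9], [[0, 0, 0], [0, 0, -0.05], 0.9], [[0, 0, 0], [0, 0, -0.05], 0.9], [[0, 0, 0], [0, 0, -0.05], 0.9], [[0, 0, 0], [0, 0, -0.05], 0.9], [[0, 0, 0], [0, 0, -0.05], 0.9], [[0, 0, 0], [0, 0, -0.05], 0.9], [[0, 0, 0], [0, 0, -0.05], 0.9], [[0, 0, 0], [0, 0, -0.05], 0.9], [[0, 0, 0], [0, 0, -0.05], 0.9], [[0, 0, 0], [0, 0, 0], 0.9], [[0, 0, 0], [0, 0, 0], 0.9]])

```text
time_s: 50.68
position: [0.5849, -0.3352, 0.1978]
tcp_rot: [[-0.998, 0.057, -0.001], [0.057, 0.998, 0.001], [0.002, 0.001, -1.0]]
force: [0.2, 0.0, -0.0]
opening: 0.249
grasp_force: 30.0
```

```bash
python3 p.py .605,-.351,.165 .605,-.351,.0805
```

```text
at [ 0.5849 -0.3352  0.1978] yang 86.75 t 50.7 j6 -126.0 open 0.249
.605,-.351,.165 [-0.7  -0.49  1.09]
.605,-.351,.0805 [-0.   -0.    2.82]
```

>>> move_arm(increments=[[[-0.35, -0.25, 0], [0, 0, 0], 0.9], [[-0.35, -0.24, 0.2], [0, 0, 0], 0.9], [[0, 0, 0.4], [0, 0, 0], 0.9], [[0, 0, 0.4], [0, 0, 0], 0.9], [[0, 0, 0], [0, 0, 0], 0.9], [[0, 0, 0], [0, 0, 0], 0.9], [[0, 0, 0], [0, 0, 0], 0.9]])

```text
time_s: 51.27
position: [0.605, -0.3509, 0.1684]
tcp_rot: [[-0.999, 0.054, -0.001], [0.054, 0.999, 0.001], [0.001, 0.001, -1.0]]
force: [-0.4, -0.8, -1.5]
opening: 0.246
grasp_force: 30.0
```

```bash
python3 p.py .605,-.351,.165 .605,-.351,.0805; sleep 0.2; python3 -c "
from rig import *
for i in range(3): capture('side'); print(read_state()['position'].round(4))"
```

```text
at [ 0.605  -0.3509  0.1684] yang 86.89 t 51.3 j6 -126.1 open 0.246
.605,-.351,.165 [-0.   -0.    0.11]
.605,-.351,.0805 [-0.   -0.    2.82]
[ 0.6054 -0.3512  0.169 ]
[ 0.6056 -0.3514  0.1694]
[ 0.6057 -0.3515  0.1696]
```

>>> move_arm(increments=[[[0, 0, 0.2], [0, 0, 0], 0.9], [[0, 0, 0.2], [0, 0, 0], 0.9], [[0, 0, 0.15], [0, 0, 0], 0.9], [[0, 0, 0.15], [0, 0, 0], 0.9], [[0, 0, 0.15], [0, 0, 0], 0.9], [[0, 0, 0.15], [0, 0, 0], 0.9], [[0, 0, 0.2], [0, 0, 0], 0.9], [[0, 0, 0.2], [0, 0, 0], 0.9]])

```text
time_s: 52.08
position: [0.6056, -0.3515, 0.1263]
tcp_rot: [[-0.999, 0.054, 0.0], [0.054, 0.999, -0.0], [-0.0, -0.0, -1.0]]
force: [-0.8, -0.2, -0.3]
opening: 0.244
grasp_force: 30.0
```

Tip is inside the hole freely (~25 mm). Continue down.

>>> move_arm(increments=[[[0, 0, 0.3], [0, 0, 0], 0.9], [[0, 0, 0.3], [0, 0, 0], 0.9], [[0, 0, 0.3], [0, 0, 0], 0.9], [[0, 0, 0.2], [0, 0, 0], 0.9], [[0, 0, 0.15], [0, 0, 0], 0.9], [[0, 0, 0.1], [0, 0, 0], 0.9], [[0, 0, 0.05], [0, 0, 0], 0.9], [[0, 0, 0], [0, 0, 0], 0.9]])

```text
time_s: 52.75
position: [0.6055, -0.3514, 0.0846]
tcp_rot: [[-0.999, 0.054, -0.0], [0.054, 0.999, 0.0], [0.0, 0.0, -1.0]]
force: [0.1, 0.6, 0.6]
opening: 0.243
grasp_force: 30.0
```

>>> move_arm(increments=[[[0, 0, 0.05], [0, 0, 0], 0.9], [[0, 0, 0.05], [0, 0, 0], 0.9], [[0, 0, 0.03], [0, 0, 0], 0.9], [[0, 0, 0], [0, 0, 0], 0.9]])

```text
time_s: 53.08
position: [0.6055, -0.3514, 0.081]
tcp_rot: [[-0.999, 0.054, -0.0], [0.054, 0.999, -0.0], [0.0, -0.0, -1.0]]
force: [-0.2, 0.1, 0.1]
opening: 0.243
grasp_force: 30.0
```

>>> move_arm(increments=[[[0, 0, 0.02], [0, 0, 0], 0.7], [[0, 0, 0], [0, 0, 0], 0.5], [[0, 0, 0], [0, 0, 0], 0.5], [[0, 0, 0], [0, 0, 0], 0.5], [[0, 0, 0], [0, 0, 0], 0.5], [[0, 0, 0], [0, 0, 0], 0.5], [[0, 0, -0.3], [0, 0, 0], 0.5], [[0, 0, -0.7], [0, 0, 0], 0.5], [[0, 0, -0.9], [0, 0, 0], 0.5], [[0, 0, -0.9], [0, 0, 0], 0.5], [[0, 0, -0.9], [0, 0, 0], 0.5], [[0, 0, -0.9], [0, 0, 0], 0.5], [[0.3, 0.8, -0.3], [0, 0, 0], 0.5], [[0.4, 0.9, 0], [0, 0, 0], 0.5], [[0.4, 0.9, 0], [0, 0, 0], 0.5], [[0.4, 0.9, 0], [0, 0, 0], 0.5], [[0.4, 0.9, 0], [0, 0, 0], 0.5], [[0.4, 0.9, 0], [0, 0, 0], 0.5], [[0.4, 0.9, 0], [0, 0, 0], 0.5], [[0.4, 0.9, 0], [0, 0, 0], 0.5]])

```text
time_s: 54.75
position: [0.5236, -0.1325, 0.2282]
tcp_rot: [[-0.999, 0.054, 0.001], [0.054, 0.999, -0.0], [-0.001, -0.0, -1.0]]
force: [-1.0, 0.6, 0.1]
opening: 0.502
grasp_force: 0.0
```

>>> move_arm(increments=[[[0.2, 1, 0], [0, 0, 0], 0.5], [[0.2, 1, 0], [0, 0, 0], 0.5], [[0.2, 1, 0], [0, 0, 0], 0.5], [[0, 1, 0], [0, 0, 0], 0.5], [[0, 1, 0], [0, 0, 0], 0.5], [[0, 1, 0], [0, 0, 0], 0.5], [[0, 1, 0], [0, 0, 0], 0.5], [[0, 1, 0], [0, 0, 0], 0.5], [[0, 1, 0], [0, 0, 0], 0.5], [[0, 1, 0], [0, 0, 0], 0.5], [[0, 0, 0], [0, 0, 0], 0.5], [[0, 0, 0], [0, 0, 0], 0.5]])

```text
time_s: 55.75
position: [0.5224, 0.1682, 0.228]
tcp_rot: [[-0.999, 0.051, 0.001], [0.051, 0.999, -0.0], [-0.001, -0.0, -1.0]]
force: [0.1, -0.5, 0.7]
opening: 0.5
grasp_force: 0.0
```

```bash
python3 p.py
python3 - <<'E'
from h import *
s=capture("side"); c=capture("top")
o=np.zeros((400,800,3),np.uint8)
o[:,:400]=cv2.resize(s["img"][220:370,210:360][:,:,::-1],(400,400),interpolation=cv2.INTER_CUBIC)
o[:,400:]=cv2.resize(c["img"][160:310,270:420][:,:,::-1] if 0 else c["img"][150:330,245:425][:,:,::-1],(400,400),interpolation=cv2.INTER_CUBIC)
cv2.imwrite("pics/z11.png",o)
E
```

```text
at [0.5224 0.1682 0.228 ] yang 87.1 t 55.8 j6 -80.9 open 0.5
```

View pics/z11.png

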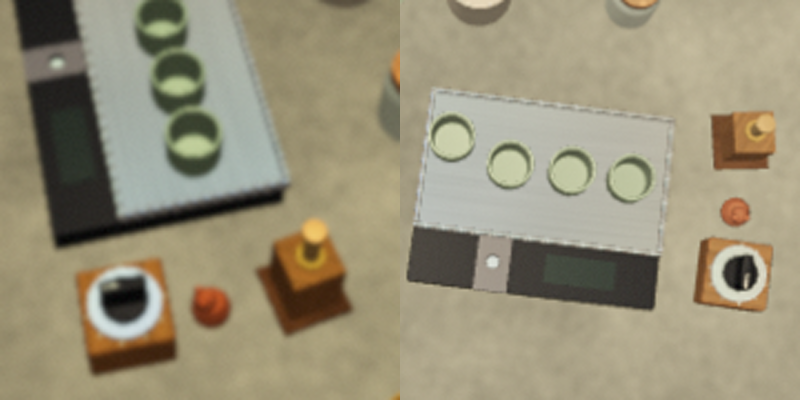

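```bash
python3 -c "
from rig import *
print(hand_in())"
```

```text
the job is handed in; nothing more can be done
None
```

The job is handed in: all four cups are on the pan, the timer is at its zero stop, the tare button was pressed and held about 2.5 s with the stylus, and the stylus is back in its stand. One cup was knocked about 25 mm aside on the pan during the run; it is still upright and, by my measurement, inside the limits, so I left it.

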